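Close the sample chamber hatch and lock its wing knobs

ROBOT

A 7-joint arm with a two-finger parallel gripper is mounted at the origin on a cart in front of the work surface, level with it; the furniture and walls round the work are solid. World frame = base frame: x ahead of the robot, y to its left, z up, the work surface at z = 0. Lengths are in m, angles in rad, forces in N, time in s.
With the tool pointing down it reaches from about 0.4 to 0.85 m from the base axis. Payload 10.4 kg.
Tool frame: the origin (TCP) lies at the very end of the fingers, on their centre line; the grasp point (between the pads) lies 19 mm behind it; x points along the fingers, z is the direction in which the jaws open and shut, and the axes are right-handed (so a half turn about x gives the same grasp; the last joint's range is limited). The gripper opens to 87 mm and grips with 3 to 60 N. Pads are 19 mm wide; open, the fingers measure 117 mm over their backs; the gripper's body (75 mm by 190 mm) begins 51 mm behind the grasp point.
Start: joints at [1.305, 0.332, -0.065, 1.46, 0.022, 1.35, -0.088], TCP at [0.15, -0.607, 0.223] pointing down, gripper open.
Joint ranges: [-2.6, 2.6], [-0.5, 2.12], [-1.47, 1.34], [0.16, 2.42], [-1.27, 4.41], [0.06, 2.06], [-2.6, 2.6]. Speed limits (rad/s): [2.22, 2.22, 2.79, 2.79, 3.14, 3.14, 3.14].

INTERFACE

Orientations are given as a unit quaternion [w, x, y, z].
In Python, from plant import ctrl gives the robot as it stands.
- The arm moves only by the tool arm_command, never from a script. Its argument "commands" is a list of rows, each a list of 7 numbers: the shift along the tool's x, y, z as a fraction of full scale, then the turn, a rotation vector about the tool's x, y, z as a fraction of full scale, then the closure, from -1 (fully open) to 1 (shut). A call has exactly 5 rows; each row shifts and turns the pose as measured when the row begins, along the tool's axes as they then stand; what a row does not reach is not made up. Full scale, the value 1, is 4 cm for a shift and 5 degrees for a turn. A row lasts 1/12 s, in which the tool goes at most 41.7 mm and 7.16 degrees, less where a joint would pass 70% of its speed; a pose out of reach is approached as far as the arm can. A call with a number of a shift or a turn outside -1 to 1 is refused whole. A call with a gripper value outside its range is refused whole. The fingers move at their own pace and stop on an object; "newtons" is the grip in N (left out, the last holds). Time passes only in rows, so rows that do not move let the fingers close, or fill a call up. It gives the time, the measured TCP pose, the force and the opening at its end, in the units of the state.
- ctrl.state(): the state, without advancing time (a new reading comes with each control period).
- ctrl.get_image(name): name is "side" or "top"; returns the picture (400x640x3 uint8, red, green, blue); there is no depth.
- ctrl.calibration(name): a dict with "fx", "fy", "cx", "cy" (pixels), "cam_to_world" (4x4, takes a point from camera to world coordinates). Camera axes: x right, y up, looking along -z (the intrinsics and any distortion apply to the point x, -y, -z); pixel columns grow to the right and rows downward; lengths in m; the calibration is good to about 2 mm. A picture is of the moment at which its call begins. calibration takes no time and is no camera call.
- ctrl.job_done(): hands the job in, once; it reports no verdict.
The state is a dict: "clock": time; "q": joint angles; "joint_vel": joint speeds; "joint_efforts": joint torques, N m; "position": TCP position; "ee_rot": TCP orientation; "ft_force": force on the tool from outside, world axes, zero at the start; "ft_torque": the same for the moment, N m; "grip_width": finger opening in m.
Only numpy, scipy, OpenCV 4.12 (cv2) and the standard library are available. Lean on these libraries where they do the work, as an engineer would, in place of code of your own. Each camera call takes 0.05 s, during which the arm holds its last target.

TASK

Lift the loose hatch panel off its stand, set it squarely into the opening on top of the sample chamber so that it lies fully down, and then turn both wing knobs clockwise a quarter turn, as far as they go, so that the tongues underneath swing behind the edge of the opening. Leave the other things on the bench where they stand.

Things in the scene. Friction and masses are not known exactly. Their poses are not given: they have to be found in the camera images.
- panel: loose aluminium hatch panel, 92 x 220 x 6 mm, about 0.6 kg, with a bridge handle over its centre and a black wing knob near each end. Origin: centre of the plate's underside, 34 mm above the bench at the start; z up. Under the plate a block 72 x 196 mm, 7 mm deep, enters the opening with 2 mm play all round, either way round (half turn), if both tongues are tucked in
- panel_handle (a point): middle of the steel bridge handle's bar, 34 mm above the panel's origin: a round bar 10 mm thick along the panel's y axis, 44 mm between its two legs (also 10 mm thick), 23 mm free under it
- wing_a (a joint): wing knob near the panel's +y end, black, vertical axis; rad: 0 = tongue tucked under the panel, wing along the panel's x (across it); grows clockwise seen from above; 1.57 = end stop, wing along the panel's length, tongue (12 mm wide, 26 mm from axis to tip) pointing out past the panel's block. Friction 0.06 N m, stays where left; starts at 0 to 0.2
- wing_a_grip (a point): centre of the wing of knob a, on its axis: at (0, 85, 31) mm in the panel's frame. The wing is an upright blade 42 mm long, 10 mm thick and 26 mm high (13 mm either way from this point); the panel's upper face is 25 mm below this point
- wing_b (a joint): wing knob near the panel's -y end, black, vertical axis; rad: 0 = tongue tucked under the panel, wing along the panel's x (across it); grows clockwise seen from above; 1.57 = end stop, wing along the panel's length, tongue (12 mm wide, 26 mm from axis to tip) pointing out past the panel's block. Friction 0.06 N m, stays where left; starts at 0 to 0.2
- wing_b_grip (a point): centre of the wing of knob b, on its axis: at (0, -85, 31) mm in the panel's frame. The wing is an upright blade 42 mm long, 10 mm thick and 26 mm high (13 mm either way from this point); the panel's upper face is 25 mm below this point
- housing: sample chamber: fixed grey metal box with louvres and a blank dark display on its front, 132 x 280 mm (x, y) and 90 mm high, with a rectangular opening in its top, a vial rack to be seen inside. Origin: centre of its underside on the bench; z up; its length is along y
- hatch_seat (a point): centre of the opening at the level of the housing's top, 90 mm above the bench; axes as the housing. The opening is 76 x 200 mm (x, y) in a top sheet 4 mm thick; the panel is home when its origin is at this point with the y axes parallel (either way round); the tongues then swing 3.5 mm under the sheet
- cradle: fixed low steel stand with two upright rails, 116 x 200 mm (x, y), 34 mm high, rails along its y axis, on which the panel lies at the start. Origin: centre of its underside; it may stand left or right of the housing
- ferrule_jar: bystander: small round jar with black screw cap, 44 mm wide, 46 mm high; origin under its centre
- small_beaker: bystander: small glass beaker, 53 mm wide, 70 mm high; origin under its centre
- tape_roll: bystander: roll of tape lying flat, 78 mm wide, 19 mm high; origin under its centre
- marker_pen: bystander: marker pen lying, 126 mm long; origin under its centre, length along y
- wash_bottle: bystander: wash bottle with bent spout, 213 mm high; origin under its centre
- tube_cutter: bystander: hand tube cutter lying, 180 mm long; origin under its centre, length along y

How it is judged:
On the way:
1. the panel lies fully down in the opening of the housing (horizontal distance between panel and hatch_seat below 0.005 m and z of panel in the frame of hatch_seat between -0.003 and 0.003 m and angle between the y axis of panel and the y axis of housing, either way round below 0.06 rad and angle between panel's own z axis and vertical below 0.03 rad), for 0.2 s.
At the end, for the whole second after the job is handed in: The panel lies at rest in the opening (centre within 5 mm, height within 3 mm, parallel within 0.06 rad either way round, level within 0.03 rad) and both wing knobs are turned to at least 1.3 rad, so that both tongues are under the edge of the opening (all of step 1 and value of joint each of wing_a, wing_b above 1.3 rad and linear speed of panel below 0.02 m/s); the robot touches nothing.
It fails at once if a bystander is moved by more than 3 cm (distance of any of ferrule_jar, small_beaker, tape_roll, marker_pen, wash_bottle, tube_cutter from where it was at the start of the episode above 0.03 m).
It also fails if it takes over 64 s, if anything falls off the work surface, if the arm or the gripper's body presses on something with over 40 N, if the wrist force passes 120 N, or if a joint passes its speed limit or range.

## Working session

There is one attempt and no reset: what is moved stays moved. The work goes in short steps, Python scripts to look and compute and a tool call to move; the robot and the scene stay as the last step left them, time stands still between calls to the robot, and variables do not carry over. Pictures are saved under pics/ and viewed, and the job is handed in when it is done.

Besides the shell and the picture viewer there is one more tool, called after "Emit:" in YAML: its name, and indented under it one key for each argument. arm_command: Moves the arm, as the interface text tells. Its arguments: {"type":"object","properties":{"commands":{"type":"array","items":{"type":"array","items":{"type":"number","minimum":-1,"maximum":1}}},"newtons":{"type":"number"}},"required":["commands"]}

```bash
ls; mkdir -p pics
python3 - <<'E'
from plant import ctrl
import cv2,numpy as np
np.set_printoptions(precision=4,suppress=True)
for n in("side","top"):
    im=ctrl.get_image(n); cv2.imwrite(f"pics/{n}0.png",im[:,:,::-1]); print(n,ctrl.calibration(n))
print(ctrl.state())
E
```

```text
pics
side {'fx': 365.7248876877219, 'fy': 365.7248876877219, 'cx': 316.18325611898484, 'cy': 199.89893008201375, 'cam_to_world': array([[-0.9679,  0.1379, -0.2099,  0.2256],
       [-0.2506, -0.4749,  0.8436,  1.3351],
       [ 0.0166,  0.8692,  0.4942,  0.8044],
       [ 0.    ,  0.    ,  0.    ,  1.    ]])}
top {'fx': 388.0472302068633, 'fy': 388.0472302068633, 'cx': 320.9636177174834, 'cy': 201.05368008944478, 'cam_to_world': array([[ 0.0051,  0.9824, -0.1868,  0.36  ],
       [-1.    ,  0.005 , -0.001 ,  0.114 ],
       [-0.    ,  0.1868,  0.9824,  1.2446],
       [ 0.    ,  0.    ,  0.    ,  1.    ]])}
{'clock': 0.1, 'q': array([ 1.3054,  0.3328, -0.0647,  1.4609,  0.0216,  1.3499, -0.0885]), 'joint_vel': array([-0.0002, -0.0017, -0.0009, -0.0016, -0.0015,  0.0001, -0.0005]), 'joint_efforts': array([  0.0014, -62.4549,   0.0244, -39.0717,  -0.0616,   0.0367,
         0.0001]), 'position': array([ 0.1502, -0.6063,  0.2218]), 'ee_rot': array([ 0.5565,  0.436 ,  0.5573, -0.4355]), 'ft_force': array([-0.1421,  0.0061, -0.4609]), 'ft_torque': array([ 0.0096, -0.0257,  0.0306]), 'grip_width': 0.0872240591023448}
```

View pics/side0.png

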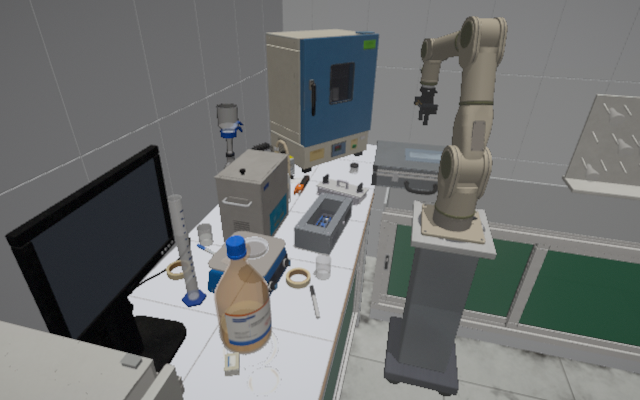

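View pics/top0.png

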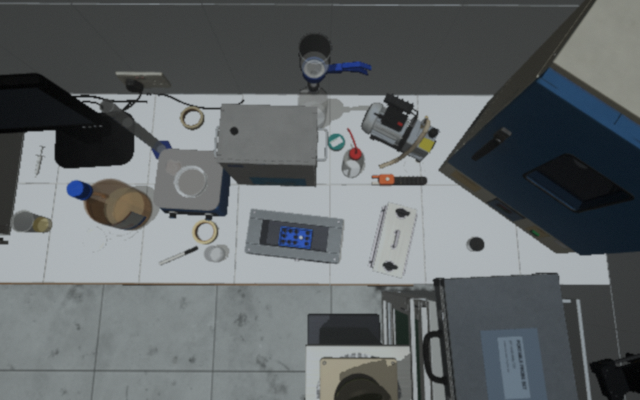

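The top view shows the housing around (295,236) and the panel on its stand around (394,239), with the jar at (476,243). I'll zoom in for the measurements.

Run:
```python
import cv2
t=cv2.imread("pics/top0.png")
cv2.imwrite("pics/topz1.png",cv2.resize(t[195:285,360:440],None,fx=7,fy=6.6666,interpolation=cv2.INTER_CUBIC)[:600])
cv2.imwrite("pics/topz2.png",cv2.resize(t[200:270,240:350],None,fx=7,fy=7,interpolation=cv2.INTER_CUBIC))
s=cv2.imread("pics/side0.png")
cv2.imwrite("pics/sidez.png",cv2.resize(s[170:260,280:380],None,fx=6,fy=6,interpolation=cv2.INTER_CUBIC))
```

```text
(no output)
```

View pics/topz1.png

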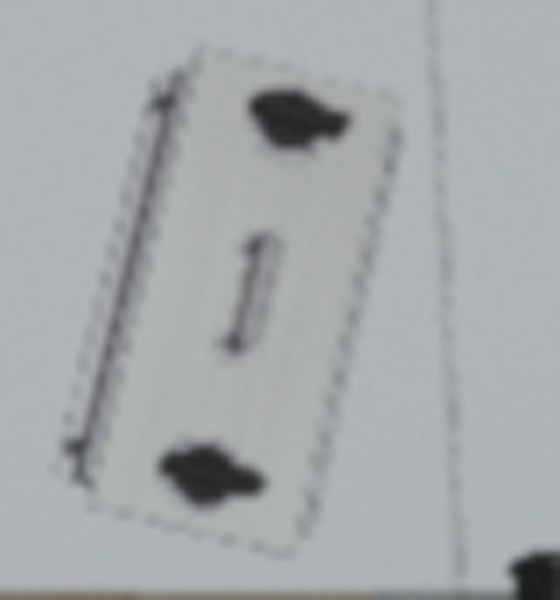

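View pics/topz2.png

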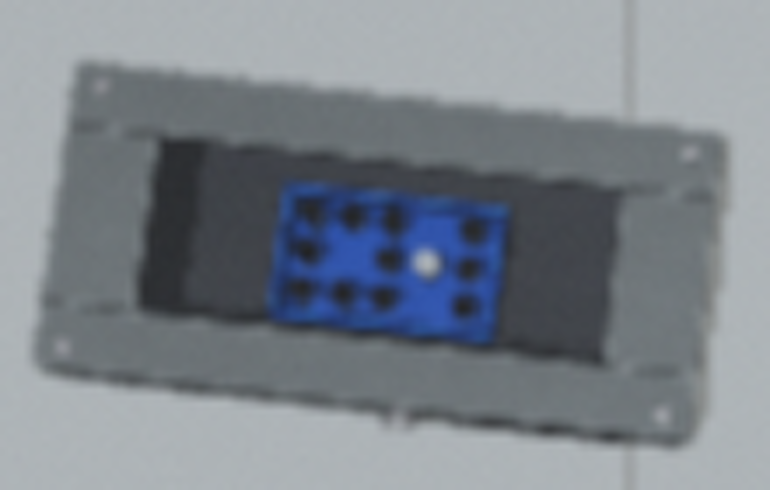

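View pics/sidez.png

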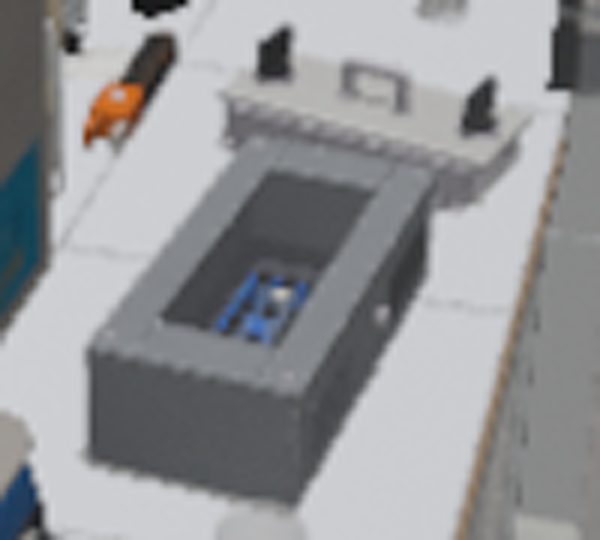

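```bash
cat > h.py <<'E'
import numpy as np,cv2
from scipy.optimize import least_squares
from scipy.spatial.transform import Rotation as R
from plant import ctrl
np.set_printoptions(precision=4,suppress=True)
def proj(n,P):
    c=ctrl.calibration(n);T=c["cam_to_world"];p=(np.atleast_2d(P)-T[:3,3])@T[:3,:3]
    return np.c_[c["cx"]+c["fx"]*p[:,0]/-p[:,2],c["cy"]-c["fy"]*p[:,1]/-p[:,2]]
def unproj(n,uv,z):
    c=ctrl.calibration(n);T=c["cam_to_world"];uv=np.atleast_2d(uv).astype(float)
    d=np.c_[(uv[:,0]-c["cx"])/c["fx"],-(uv[:,1]-c["cy"])/c["fy"],-np.ones(len(uv))]@T[:3,:3].T
    return T[:3,3]+d*((z-T[2,3])/d[:,2])[:,None]
def rect(w,l):  # corners: (-x,-y),(+x,-y),(+x,+y),(-x,+y)
    return np.array([[-w,-l],[w,-l],[w,l],[-w,l]])/2
def fit(P,w,l,g):
    def f(v):
        c,s=np.cos(v[2]),np.sin(v[2]);return (rect(w,l)@np.array([[c,s],[-s,c]])+v[:2]-P[:,:2]).ravel()
    r=least_squares(f,g);return r.x,r.fun.reshape(-1,2)
def st():
    s=ctrl.state();q=s["ee_rot"];M=R.from_quat(q,scalar_first=True).as_matrix()
    print("t",s["clock"],"p",s["position"],"x",M[:,0],"z",M[:,2],"F",s["ft_force"],"T",s["ft_torque"],"w",s["grip_width"],"q",s["q"]);return s,M
E
python3 - <<'E'
from h import *
def un(z,fx,fy,ox,oy): z=np.array(z,float);return np.c_[(z[:,0]+.5)/fx-.5+ox,(z[:,1]+.5)/fy-.5+oy]
# image right=-y, up=+x. 
# panel: long axis roughly along x: order for y axis along image up
pc=un([(90,503),(292,553),(400,97),(200,47)],7,6.6666,360,195) 
P=unproj("top",pc,.040);print(P)
for a in [[0]]:
    m=P.mean(0); d=(P[2:].mean(0)-P[:2].mean(0)); th=np.arctan2(-d[0],d[1])
    print(fit(P,.092,.22,[m[0],m[1],th]))
for nm,z,w,l in(("open",[(603,360),(620,187),(155,140),(140,310)],.076,.2),("outer",[(690,445),(728,135),(78,65),(38,372)],.132,.28)):
    Q=unproj("top",un(z,7,7,240,200),.09)
    m=Q.mean(0); d=(Q[2:].mean(0)-Q[:2].mean(0)); th=np.arctan2(-d[0],d[1])
    print(nm,fit(Q,w,l,[m[0],m[1],th]))
    zs=[(375,190),(268,170),(162,320),(278,345)] if nm=="open" else [(435,172),(250,140),(92,350),(300,395)]
    Q=unproj("side",un(zs,6,6,280,170),.09);print(Q);m=Q.mean(0); d=(Q[2:].mean(0)-Q[:2].mean(0)); th=np.arctan2(-d[0],d[1]);
    print(fit(Q,w,l,[m[0],m[1],th]))
# knobs at blade top z=.034+.044, handle top z .034+.039
st()
E
```

```text
[[ 0.3752 -0.0432  0.04  ]
 [ 0.3532 -0.1307  0.04  ]
 [ 0.5647 -0.1863  0.04  ]
 [ 0.5883 -0.097   0.04  ]]
(array([ 0.4704, -0.1143, -1.8232]), array([[ 0.0001,  0.0009],
       [-0.0008, -0.0007],
       [ 0.0007, -0.    ],
       [ 0.0001, -0.0002]]))
open (array([ 0.4759,  0.1957, -0.096 ]), array([[-0.0008, -0.0005],
       [ 0.0013, -0.0007],
       [ 0.0012, -0.0011],
       [-0.0017,  0.0023]]))
[[0.4284 0.0975 0.09  ]
 [0.5021 0.091  0.09  ]
 [0.5203 0.2854 0.09  ]
 [0.4481 0.2923 0.09  ]]
(array([ 0.4747,  0.1916, -0.0965]), array([[-0.0011, -0.0018],
       [ 0.0008, -0.0027],
       [ 0.0018,  0.0021],
       [-0.0016,  0.0024]]))
outer (array([ 0.4742,  0.1941, -0.1048]), array([[-0.0001, -0.0019],
       [-0.0002,  0.001 ],
       [ 0.0001, -0.0006],
       [ 0.0002,  0.0015]]))
[[0.3945 0.0626 0.09  ]
 [0.5236 0.0538 0.09  ]
 [0.5507 0.327  0.09  ]
 [0.4247 0.338  0.09  ]]
(array([ 0.4734,  0.1953, -0.0992]), array([[-0.0007, -0.    ],
       [ 0.0016, -0.0043],
       [ 0.0022,  0.0011],
       [-0.0031,  0.0032]]))
t 0.1 p [ 0.1502 -0.6063  0.2218] x [-0.0004  0.0012 -1.    ] z [ 0.2405 -0.9707 -0.0013] F [-0.1421  0.0061 -0.4609] T [ 0.0096 -0.0257  0.0306] w 0.0872240591023448 q [ 1.3054  0.3328 -0.0647  1.4609  0.0216  1.3499 -0.0885]
```

```bash
cat >> h.py <<'E'
def tri(a,b):
    f=lambda X:np.r_[proj("top",X)[0]-a,proj("side",X)[0]-b]
    r=least_squares(f,[.4,0,.1]);return r.x,r.fun
E
python3 - <<'E'
from h import *
print("case",tri((437,280),(376,165)))
print("case far",tri((558,274),(378,142)))
print("oven base side view z0",unproj("side",[(298,172),(370,147),(268,140)],0))
print("oven front bottom corner?",unproj("top",[(440,165),(563,250)],0),unproj("top",[(440,165),(563,250)],.15))
import cv2
s=cv2.imread("pics/side0.png")
cv2.imwrite("pics/sidez2.png",cv2.resize(s[20:200,260:500],None,fx=3.3,fy=3.3,interpolation=cv2.INTER_CUBIC))
E
```

```text
case (array([ 0.3436, -0.215 ,  0.1228]), array([ 0.1242,  1.3513, -2.2175, -0.1251]))
case far (array([ 0.3648, -0.5717,  0.1024]), array([ 0.0348,  0.3916, -0.7488, -0.0378]))
oven base side view z0 [[ 0.7295 -0.2925  0.    ]
 [ 0.4177 -0.751  -0.    ]
 [ 1.0437 -0.6836  0.    ]]
oven front bottom corner? [[ 0.7206 -0.2798  0.    ]
 [ 0.4417 -0.6573  0.    ]] [[ 0.6772 -0.2323  0.15  ]
 [ 0.4319 -0.5643  0.15  ]]
```

View pics/sidez2.png

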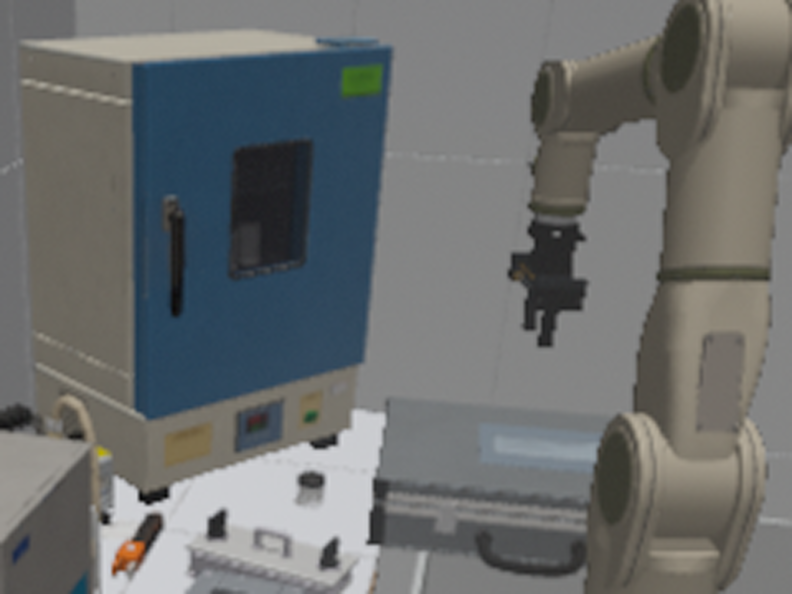

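```bash
cat >> h.py <<'E'
def plan(pos,zyaw,n=5,total=None,vmax=1.0):
    """pos target TCP, zyaw: target yaw (deg) of tool z, tool down. total rows to spread over; prints first n rows"""
    s,M=st();p=s["position"].copy();zy=np.radians(zyaw);z=np.array([np.cos(zy),np.sin(zy),0]);x=np.array([0,0,-1.]);T=np.c_[x,np.cross(z,x),z]
    d=np.asarray(pos)-p;rv=R.from_matrix(M.T@T).as_rotvec()
    print("remain world mm",d*1000,"tool units",M.T@d/.04,"rot units",np.degrees(rv)/5)
    need=max(np.linalg.norm(d)/.04/vmax,np.linalg.norm(np.degrees(rv))/5/vmax,1)
    N=max(total or 0,int(np.ceil(need)))
    print("rows",N)
    for i in range(min(n,N)):
        print(np.r_[M.T@(d/N)/.04,np.degrees(rv/N)/5].round(2)+0.)
        M=M@R.from_rotvec(rv/N).as_matrix()
E
python3 -c "
from h import *
plan([.4704,-.1143,.20],-104.46,n=15)"
```

```text
t 0.1 p [ 0.1502 -0.6063  0.2218] x [-0.0004  0.0012 -1.    ] z [ 0.2405 -0.9707 -0.0013] F [-0.1421  0.0061 -0.4609] T [ 0.0096 -0.0257  0.0306] w 0.0872240591023448 q [ 1.3054  0.3328 -0.0647  1.4609  0.0216  1.3499 -0.0885]
remain world mm [320.2065 492.0134 -21.8457] tool units [  0.5584  10.728  -10.0138] rot units [ 5.6747 -0.0143  0.0044]
rows 15
[ 0.04  0.72 -0.67  0.38  0.    0.  ]
[ 0.04  0.69 -0.69  0.38  0.    0.  ]
[ 0.04  0.67 -0.71  0.38  0.    0.  ]
[ 0.04  0.65 -0.74  0.38  0.    0.  ]
[ 0.04  0.62 -0.76  0.38  0.    0.  ]
[ 0.04  0.6  -0.78  0.38  0.    0.  ]
[ 0.04  0.57 -0.8   0.38  0.    0.  ]
[ 0.04  0.54 -0.81  0.38  0.    0.  ]
[ 0.04  0.52 -0.83  0.38  0.    0.  ]
[ 0.04  0.49 -0.85  0.38  0.    0.  ]
[ 0.04  0.46 -0.86  0.38  0.    0.  ]
[ 0.04  0.43 -0.88  0.38  0.    0.  ]
[ 0.04  0.4  -0.89  0.38  0.    0.  ]
[ 0.04  0.37 -0.9   0.38  0.    0.  ]
[ 0.04  0.34 -0.92  0.38  0.    0.  ]
```

Emit:
arm_command:
  commands:
    - [0,0.72,-0.67,0.38,0,0,-1]
    - [0,0.7,-0.7,0.38,0,0,-1]
    - [0,0.67,-0.71,0.38,0,0,-1]
    - [0,0.65,-0.74,0.38,0,0,-1]
    - [0,0.62,-0.76,0.38,0,0,-1]

```text
clock: 0.52
position: [0.2533, -0.4412, 0.2173]
ee_rot: [0.511, 0.485, 0.517, -0.486]
ft_force: [0.8, -0.3, 0.6]
grip_width: 0.0873
```

Emit:
arm_command:
  commands:
    - [0,0.6,-0.78,0.38,0,0,-1]
    - [0,0.57,-0.8,0.38,0,0,-1]
    - [0,0.54,-0.81,0.38,0,0,-1]
    - [0,0.52,-0.83,0.38,0,0,-1]
    - [0,0.5,-0.85,0.38,0,0,-1]

```text
clock: 0.93
position: [0.3671, -0.2703, 0.2161]
ee_rot: [-0.466, -0.528, -0.472, 0.53]
ft_force: [1.8, -1.1, -0.2]
grip_width: 0.0874
```

```bash
python3 -c "
from h import *
plan([.4704,-.1143,.14],-104.46,n=15)"
```

```text
t 0.9333 p [ 0.3671 -0.2703  0.2161] x [-0.0084  0.0041 -1.    ] z [-0.1192 -0.9929 -0.0031] F [ 1.7722 -1.1054 -0.2268] T [-0.0231 -0.0822 -0.0504] w 0.08744106395707313 q [ 0.9068 -0.012  -0.3669  1.8695 -0.0036  1.2926 -1.1493]
remain world mm [103.3302 155.9687 -76.0822] tool units [ 1.8962  2.117  -4.1734] rot units [ 1.5233 -0.0283  0.1032]
rows 6
[ 0.32  0.35 -0.7   0.25  0.    0.02]
[ 0.32  0.34 -0.7   0.25  0.    0.02]
[ 0.32  0.32 -0.71  0.25  0.    0.02]
[ 0.32  0.3  -0.72  0.25  0.    0.02]
[ 0.32  0.29 -0.72  0.25  0.    0.02]
[ 0.32  0.27 -0.73  0.25  0.    0.02]
```

Emit:
arm_command:
  commands:
    - [0.3,0.35,-0.7,0.25,0,0.02,-1]
    - [0.3,0.34,-0.7,0.25,0,0.02,-1]
    - [0.3,0.32,-0.71,0.25,0,0.02,-1]
    - [0.3,0.3,-0.72,0.25,0,0.02,-1]
    - [0.3,0.29,-0.72,0.25,0,0.02,-1]

```text
clock: 1.35
position: [0.4582, -0.1314, 0.1565]
ee_rot: [0.44, 0.556, 0.437, -0.553]
ft_force: [0.9, 0.1, -0.0]
grip_width: 0.0872
```

```bash
python3 -c "
from h import *
plan([.4704,-.1143,.12],-104.46,n=15)"
```

```text
t 1.35 p [ 0.4582 -0.1314  0.1565] x [ 0.0052 -0.0009 -1.    ] z [-0.2302 -0.9732 -0.0004] F [ 0.8735  0.0827 -0.0445] T [-0.058  -0.0584  0.0268] w 0.0871655211354485 q [ 0.7105  0.0883 -0.5465  1.9065  0.0501  1.1548 -1.6573]
remain world mm [ 12.2267  17.0898 -36.4543] tool units [ 0.9126  0.1944 -0.4858] rot units [ 0.2306 -0.0047 -0.0599]
rows 2
[ 0.46  0.1  -0.24  0.12  0.   -0.03]
[ 0.46  0.1  -0.24  0.12  0.   -0.03]
```

Emit:
arm_command:
  commands:
    - [0.4,0.1,-0.24,0.1,0,-0.03,-1]
    - [0.4,0.1,-0.24,0.1,0,-0.03,-1]
    - [0,0,0,0,0,0,-1]
    - [0,0,0,0,0,0,-1]
    - [0,0,0,0,0,0,-1]

```text
clock: 1.77
position: [0.4719, -0.1055, 0.1209]
ee_rot: [0.435, 0.556, 0.438, -0.556]
ft_force: [0.2, -1.0, 0.7]
grip_width: 0.0868
```

```bash
python3 -c "
from h import *
plan([.4704,-.1143,.05],-104.46,n=15)
for n in('top','side'):
    im=ctrl.get_image(n)[:,:,::-1]; im=im[195:285,360:440] if n=='top' else im[130:230,290:390]
    cv2.imwrite('pics/%s1.png'%n,cv2.resize(im,None,fx=6,fy=6,interpolation=cv2.INTER_CUBIC))
"
```

```text
t 1.7667 p [ 0.4719 -0.1055  0.1209] x [-0.0031  0.0046 -1.    ] z [-0.2378 -0.9713 -0.0038] F [ 0.182  -1.013   0.6505] T [ 0.0571  0.0486 -0.0533] w 0.08679581681809147 q [ 0.6618  0.1557 -0.5693  1.9219  0.0894  1.0934 -1.7544]
remain world mm [ -1.5106  -8.7863 -70.9394] tool units [1.7726 0.0229 0.229 ] rot units [ 0.1406 -0.0429  0.0475]
rows 2
[ 0.89  0.01  0.11  0.07 -0.02  0.02]
[ 0.89  0.01  0.11  0.07 -0.02  0.02]
```

View pics/top1.png

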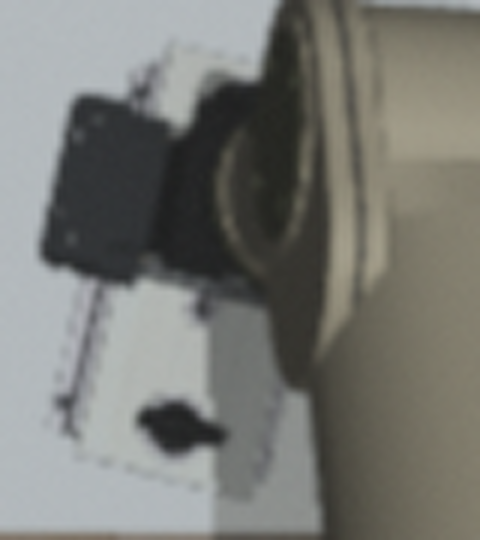

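View pics/side1.png

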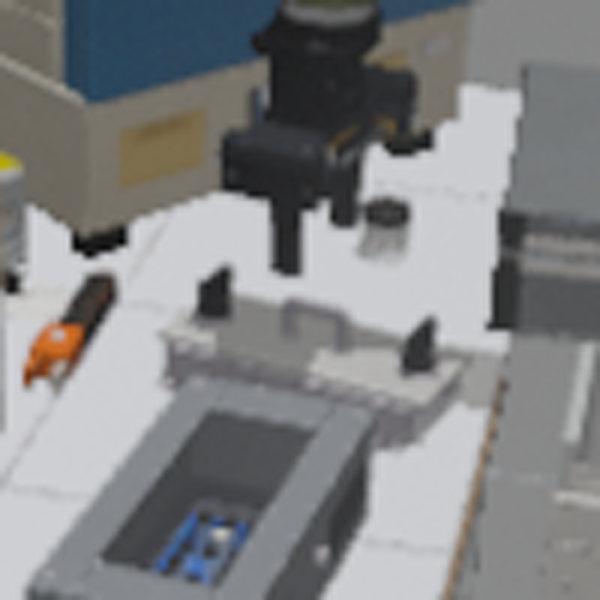

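Emit:
arm_command:
  commands:
    - [0.4,0,0.11,0.07,-0.02,0.02,-1]
    - [0.4,0,0.11,0.07,-0.02,0.02,-1]
    - [0.4,0,0,0,0,0,-1]
    - [0.4,0,0,0,0,0,-1]
    - [0,0,0,0,0,0,-1]

```text
clock: 2.28
position: [0.4718, -0.1214, 0.0607]
ee_rot: [0.434, 0.562, 0.427, -0.56]
ft_force: [-1.3, 0.7, -0.6]
grip_width: 0.0869
```

```bash
python3 -c "
from h import *
plan([.4704,-.1143,.05],-104.46,n=15)
"
```

```text
t 2.2833 p [ 0.4718 -0.1214  0.0607] x [ 0.0094 -0.0065 -0.9999] z [-0.2586 -0.966   0.0039] F [-1.2741  0.7002 -0.5935] T [ 0.0586  0.0849 -0.0158] w 0.08688675761747952 q [ 0.6557  0.2335 -0.5464  1.9817  0.1544  0.9548 -1.7994]
remain world mm [ -1.4463   7.0819 -10.6993] tool units [ 0.266  -0.0836 -0.1627] rot units [-0.1057  0.0447 -0.1234]
rows 1
[ 0.27 -0.08 -0.16 -0.11  0.04 -0.12]
```

Emit:
arm_command:
  commands:
    - [0.13,-0.04,-0.08,-0.05,0.02,-0.06,-1]
    - [0.1,0,-0.05,0,0,0,-1]
    - [0,0,0,0,0,0,-1]
    - [0,0,0,0,0,0,-1]
    - [0,0,0,0,0,0,-1]

```text
clock: 2.7
position: [0.4732, -0.1176, 0.0546]
ee_rot: [0.434, 0.562, 0.428, -0.559]
ft_force: [-0.4, 0.2, 0.7]
grip_width: 0.0867
```

```bash
python3 -c "
from h import *
plan([.4704,-.1143,.05],-104.46,n=15)
"
```

```text
t 2.7 p [ 0.4732 -0.1176  0.0546] x [ 0.0083 -0.0053 -1.    ] z [-0.2565 -0.9665  0.003 ] F [-0.3977  0.2452  0.7038] T [0.0939 0.0188 0.0321] w 0.08665100767302637 q [ 0.6477  0.2451 -0.5474  1.9842  0.1619  0.9443 -1.8108]
remain world mm [-2.7784  3.3373 -4.6252] tool units [ 0.1146 -0.0896 -0.0632] rot units [-0.0808  0.0346 -0.1079]
rows 1
[ 0.11 -0.09 -0.06 -0.08  0.03 -0.11]
```

Emit:
arm_command:
  commands:
    - [0,0,0,0,0,0,-1]
    - [0,0,0,0,0,0,-1]
    - [0,0,0,0,0,0,-1]
    - [0,0,0,0,0,0,-1]
    - [0,0,0,0,0,0,-1]

```text
clock: 3.12
position: [0.4742, -0.1179, 0.0562]
ee_rot: [0.435, 0.562, 0.427, -0.559]
ft_force: [-0.2, -0.2, -0.9]
grip_width: 0.0872
```

```bash
python3 -c "
from h import *
plan([.4704,-.1143,.05],-104.46,n=15)
"
```

```text
t 3.1167 p [ 0.4742 -0.1179  0.0562] x [ 0.0108 -0.0064 -0.9999] z [-0.2564 -0.9666  0.0034] F [-0.191  -0.2213 -0.9365] T [-0.0114  0.0188  0.0319] w 0.08723625923223732 q [ 0.6479  0.2429 -0.5477  1.9827  0.1615  0.9451 -1.8104]
remain world mm [-3.8266  3.5641 -6.2324] tool units [ 0.1542 -0.1172 -0.0621] rot units [-0.0786  0.0392 -0.1382]
rows 1
[ 0.15 -0.12 -0.06 -0.08  0.04 -0.14]
```

Emit:
arm_command:
  commands:
    - [0.15,-0.1,-0.06,-0.08,0.04,-0.14,-1]
    - [0.03,0,0,0,0,0,-1]
    - [0,0,0,0,0,0,0]
    - [0,0,0,0,0,0,0.6]
    - [0,0,0,0,0,0,0.6]
  newtons: 20

```text
clock: 3.53
position: [0.4704, -0.114, 0.0478]
ee_rot: [-0.433, -0.558, -0.434, 0.559]
ft_force: [0.1, -0.2, 0.4]
grip_width: 0.0744
```

```bash
python3 -c "
from h import *
plan([.4704,-.1143,.05],-104.46,n=15)
"
```

```text
t 3.5333 p [ 0.4704 -0.114   0.0478] x [-0.0022  0.0012 -1.    ] z [-0.2486 -0.9686 -0.0006] F [ 0.0807 -0.1614  0.3632] T [ 0.0506 -0.0549  0.0042] w 0.07441091698574563 q [ 0.6444  0.2574 -0.5487  1.9878  0.1638  0.9416 -1.8088]
remain world mm [ 0.0321 -0.2684  2.2139] tool units [-0.0554  0.0023  0.0063] rot units [ 0.0129 -0.0068  0.0277]
rows 1
[-0.06  0.    0.01  0.01 -0.01  0.03]
```

Emit:
arm_command:
  commands:
    - [-0.03,0,0,0,0,0,1]
    - [0,0,0,0,0,0,1]
    - [0,0,0,0,0,0,1]
    - [0,0,0,0,0,0,1]
    - [0,0,0,0,0,0,1]

```text
clock: 3.95
position: [0.4705, -0.1141, 0.0493]
ee_rot: [-0.433, -0.558, -0.434, 0.559]
ft_force: [0.4, -1.1, -1.0]
grip_width: 0.0417
```

Emit:
arm_command:
  commands:
    - [0,0,0,0,0,0,1]
    - [0,0,0,0,0,0,1]
    - [0,0,0,0,0,0,1]
    - [0,0,0,0,0,0,1]
    - [0,0,0,0,0,0,1]

```text
clock: 4.37
position: [0.4705, -0.1147, 0.0494]
ee_rot: [-0.433, -0.558, -0.434, 0.559]
ft_force: [-0.4, 0.7, 0.3]
grip_width: 0.0092
```

Emit:
arm_command:
  commands:
    - [0,0,0,0,0,0,1]
    - [-0.3,0,0,0,0,0,1]
    - [-0.5,0,0,0,0,0,1]
    - [-0.5,0,0,0,0,0,1]
    - [-0.5,0,0,0,0,0,1]
  newtons: 55

```text
clock: 4.78
position: [0.4649, -0.1128, 0.1191]
ee_rot: [-0.428, -0.556, -0.439, 0.562]
ft_force: [-0.2, -0.0, -7.6]
grip_width: 0.0078
```

Emit:
arm_command:
  commands:
    - [-0.5,0,0,0,0,0,1]
    - [-0.5,0,0,0,0,0,1]
    - [-0.5,0,0,0,0,0,1]
    - [-0.5,0,0,0,0,0,1]
    - [0,0,0,0,0,0,1]

```text
clock: 5.2
position: [0.4642, -0.1113, 0.2069]
ee_rot: [-0.428, -0.555, -0.44, 0.561]
ft_force: [1.0, 0.2, -6.4]
grip_width: 0.0082
```

```bash
python3 -c "
from h import *
print(unproj('top',[(318,185),(220,180),(318,137)],0),unproj('top',[(318,137),(220,180)],.2))
print(tri((318,137),(257,184)))
plan([.4745,.195,.19],-5.7,n=25,vmax=.9)
for n in('top','side'):
    im=ctrl.get_image(n)[:,:,::-1]; im=im[185:285,340:440] if n=='top' else im[130:230,290:390]
    cv2.imwrite('pics/%s2.png'%n,cv2.resize(im,None,fx=6,fy=6,interpolation=cv2.INTER_CUBIC))
"
```

```text
[[0.6504 0.1253 0.    ]
 [0.6656 0.4487 0.    ]
 [0.8164 0.1264 0.    ]] [[0.743  0.1244 0.2   ]
 [0.6165 0.3949 0.2   ]]
(array([0.7702, 0.1254, 0.1297]), array([-0.1022, -0.4514,  0.583 ,  0.1962]))
t 5.2 p [ 0.4642 -0.1113  0.2069] x [-0.0168  0.0077 -0.9998] z [-0.2455 -0.9694 -0.0034] F [ 0.9618  0.1887 -6.3735] T [ 0.0083 -0.2248 -0.0037] w 0.00817504387142796 q [ 0.6925  0.0657 -0.5651  1.8186  0.0309  1.2853 -1.6997]
remain world mm [ 10.274  306.2555 -16.9247] tool units [ 0.4779 -1.6224 -7.4836] rot units [-19.7015  -0.2081   0.1216]
rows 22
[ 0.02 -0.07 -0.34 -0.9  -0.01  0.01]
[ 0.02 -0.05 -0.34 -0.9  -0.01  0.01]
[ 0.02 -0.02 -0.35 -0.9  -0.01  0.01]
[ 0.02  0.01 -0.35 -0.9  -0.01  0.01]
[ 0.02  0.03 -0.35 -0.9  -0.01  0.01]
[ 0.02  0.06 -0.34 -0.9  -0.01  0.01]
[ 0.02  0.09 -0.34 -0.9  -0.01  0.01]
[ 0.02  0.11 -0.33 -0.9  -0.01  0.01]
[ 0.02  0.14 -0.32 -0.9  -0.01  0.01]
[ 0.02  0.16 -0.31 -0.9  -0.01  0.01]
[ 0.02  0.19 -0.29 -0.9  -0.01  0.01]
[ 0.02  0.21 -0.28 -0.9  -0.01  0.01]
[ 0.02  0.23 -0.26 -0.9  -0.01  0.01]
[ 0.02  0.25 -0.24 -0.9  -0.01  0.01]
[ 0.02  0.27 -0.22 -0.9  -0.01  0.01]
[ 0.02  0.28 -0.2  -0.9  -0.01  0.01]
[ 0.02  0.3  -0.18 -0.9  -0.01  0.01]
[ 0.02  0.31 -0.15 -0.9  -0.01  0.01]
[ 0.02  0.32 -0.13 -0.9  -0.01  0.01]
[ 0.02  0.33 -0.1  -0.9  -0.01  0.01]
[ 0.02  0.34 -0.08 -0.9  -0.01  0.01]
[ 0.02  0.34 -0.05 -0.9  -0.01  0.01]
```

View pics/side2.png

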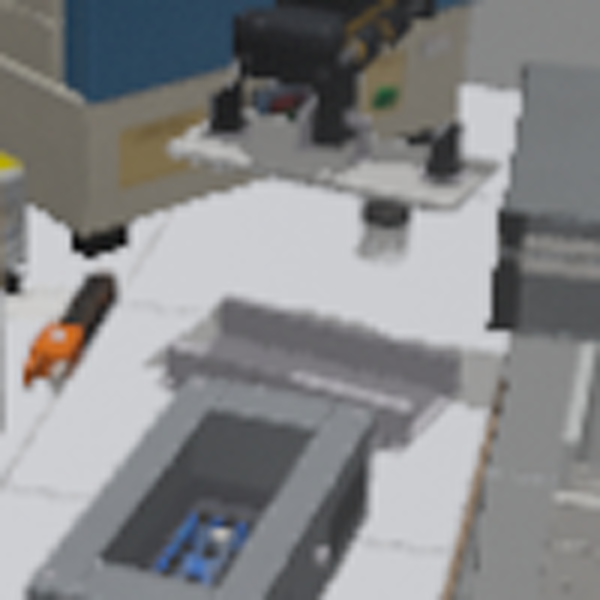

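View pics/top2.png

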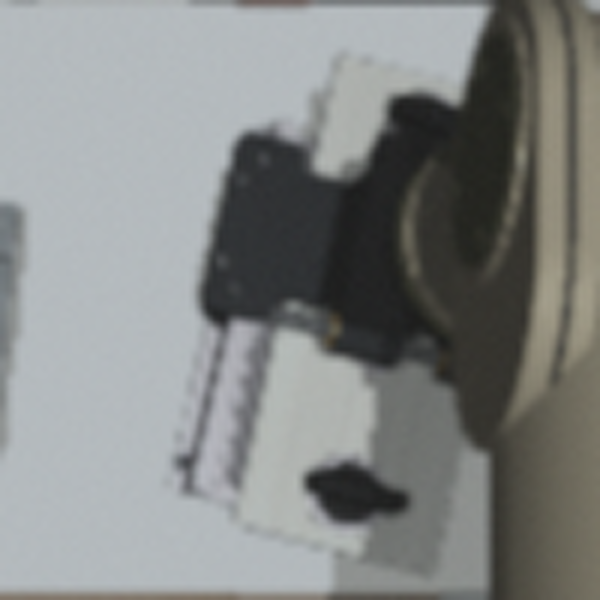

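Emit:
arm_command:
  commands:
    - [0,-0.07,-0.34,-0.9,0,0.01,1]
    - [0,-0.05,-0.34,-0.9,0,0.01,1]
    - [0,-0.02,-0.35,-0.9,0,0.01,1]
    - [0,0.01,-0.35,-0.9,0,0.01,1]
    - [0,0.03,-0.35,-0.9,0,0.01,1]

```text
clock: 5.72
position: [0.4591, -0.042, 0.1943]
ee_rot: [0.526, 0.456, 0.547, -0.464]
ft_force: [-0.1, -0.5, -5.9]
grip_width: 0.0084
```

Emit:
arm_command:
  commands:
    - [0,0.06,-0.34,-0.9,0,0.01,1]
    - [0,0.09,-0.34,-0.9,0,0.01,1]
    - [0,0.11,-0.33,-0.9,0,0.01,1]
    - [0,0.14,-0.32,-0.9,0,0.01,1]
    - [0,0.16,-0.31,-0.9,0,0.01,1]

```text
clock: 6.13
position: [0.4532, 0.0313, 0.185]
ee_rot: [0.604, 0.338, 0.635, -0.343]
ft_force: [0.5, -0.4, -7.4]
grip_width: 0.0084
```

```bash
python3 -c "
from h import *
plan([.4745,.195,.19],-5.7,n=25,vmax=.9)
"
```

```text
t 6.1333 p [0.4532 0.0313 0.185 ] x [-0.0422  0.0155 -0.999 ] z [ 0.5355 -0.8438 -0.0357] F [ 0.5205 -0.3903 -7.4297] T [-0.058  -0.1845  0.0366] w 0.008376095327926197 q [ 0.5615  0.0606 -0.7275  1.8768  0.0189  1.2586 -1.1768]
remain world mm [ 21.3055 163.6974   4.9935] tool units [-0.0836  2.6413 -3.1724] rot units [-10.3725  -0.523    0.1057]
rows 12
[-0.01  0.22 -0.26 -0.86 -0.04  0.01]
[-0.01  0.24 -0.25 -0.86 -0.04  0.01]
[-0.01  0.26 -0.23 -0.86 -0.04  0.01]
[-0.01  0.27 -0.21 -0.86 -0.04  0.01]
[-0.01  0.29 -0.19 -0.86 -0.04  0.01]
[-0.01  0.3  -0.16 -0.86 -0.04  0.01]
[-0.01  0.31 -0.14 -0.86 -0.04  0.01]
[-0.01  0.32 -0.12 -0.86 -0.04  0.01]
[-0.01  0.33 -0.09 -0.86 -0.04  0.01]
[-0.01  0.34 -0.07 -0.86 -0.04  0.01]
[-0.01  0.34 -0.04 -0.86 -0.04  0.01]
[-0.01  0.34 -0.02 -0.86 -0.04  0.01]
```

Emit:
arm_command:
  commands:
    - [-0.04,0.22,-0.26,-0.87,-0.06,0.02,1]
    - [-0.04,0.24,-0.25,-0.87,-0.06,0.02,1]
    - [-0.04,0.26,-0.23,-0.87,-0.06,0.02,1]
    - [-0.04,0.28,-0.21,-0.87,-0.06,0.02,1]
    - [-0.04,0.29,-0.19,-0.87,-0.06,0.02,1]

```text
clock: 6.55
position: [0.455, 0.1025, 0.1834]
ee_rot: [0.663, 0.208, 0.687, -0.213]
ft_force: [0.4, 0.7, -6.5]
grip_width: 0.0084
```

```bash
python3 -c "
from h import *
plan([.4745,.195,.19],-5.7,n=25,vmax=.9)
"
```

```text
t 6.55 p [0.455  0.1025 0.1834] x [-0.0335  0.0027 -0.9994] z [ 0.8224 -0.5682 -0.0291] F [ 0.3908  0.7113 -6.519 ] T [-0.0481 -0.0909 -0.0152] w 0.008406741358437976 q [ 0.4771  0.0969 -0.8163  1.8551  0.0599  1.2514 -0.962 ]
remain world mm [19.4973 92.4966  6.5839] tool units [-0.1747  2.1769 -0.9179] rot units [-5.7851 -0.3752  0.1049]
rows 7
[-0.02  0.31 -0.13 -0.83 -0.05  0.01]
[-0.03  0.32 -0.11 -0.83 -0.05  0.01]
[-0.03  0.33 -0.08 -0.83 -0.05  0.01]
[-0.03  0.33 -0.06 -0.83 -0.05  0.01]
[-0.02  0.34 -0.04 -0.83 -0.05  0.01]
[-0.02  0.34 -0.01 -0.83 -0.05  0.01]
[-0.02  0.34  0.01 -0.83 -0.05  0.01]
```

Emit:
arm_command:
  commands:
    - [-0.06,0.31,-0.13,-0.83,-0.08,0.02,1]
    - [-0.06,0.32,-0.11,-0.83,-0.08,0.02,1]
    - [-0.06,0.33,-0.08,-0.83,-0.08,0.02,1]
    - [-0.06,0.33,-0.06,-0.83,-0.08,0.02,1]
    - [-0.06,0.34,-0.04,-0.83,-0.08,0.02,1]

```text
clock: 6.97
position: [0.4625, 0.1709, 0.1854]
ee_rot: [0.699, 0.076, 0.707, -0.08]
ft_force: [-0.2, -0.2, -7.5]
grip_width: 0.0086
```

```bash
python3 -c "
from h import *
plan([.4745,.195,.19],-5.7,n=25,vmax=.9)
"
```

```text
t 6.9667 p [0.4625 0.1709 0.1854] x [-0.0123 -0.0052 -0.9999] z [ 0.9755 -0.2195 -0.0108] F [-0.1763 -0.2082 -7.5385] T [-0.0254 -0.1167  0.0528] w 0.008612490854377156 q [ 0.3875  0.1658 -0.898   1.8031  0.1349  1.2507 -0.7694]
remain world mm [12.0371 24.1339  4.5527] tool units [-0.1206  0.6538  0.1599] rot units [-1.3958 -0.1296  0.0813]
rows 2
[-0.06  0.33  0.08 -0.7  -0.06  0.04]
[-0.06  0.32  0.1  -0.7  -0.06  0.04]
```

Emit:
arm_command:
  commands:
    - [-0.06,0.32,0.08,-0.6,-0.08,0.04,1]
    - [-0.06,0.22,0.1,-0.5,-0.05,0.04,1]
    - [0,0,0,0,0,0,1]
    - [0,0,0,0,0,0,1]
    - [0,0,0,0,0,0,1]

```text
clock: 7.38
position: [0.4705, 0.1938, 0.1839]
ee_rot: [0.703, 0.04, 0.709, -0.04]
ft_force: [0.2, 0.4, -7.0]
grip_width: 0.0084
```

```bash
python3 -c "
from h import *
plan([.4745,.195,.15],-5.7,n=25,vmax=.9)
"
```

```text
t 7.3833 p [0.4705 0.1938 0.1839] x [-0.0091  0.0003 -1.    ] z [ 0.9937 -0.1121 -0.0091] F [ 0.2245  0.4338 -7.0175] T [-0.0032 -0.1258  0.0258] w 0.008350738332887537 q [ 0.3514  0.2127 -0.917   1.7712  0.172   1.252  -0.7226]
remain world mm [  4.0023   1.2189 -33.8982] tool units [0.8465 0.0421 0.1037] rot units [-0.1477 -0.1045  0.0077]
rows 1
[ 0.85  0.04  0.1  -0.15 -0.1   0.01]
```

Emit:
arm_command:
  commands:
    - [0.4,0.02,0.06,-0.08,-0.06,0,1]
    - [0.4,0.02,0.06,-0.07,-0.05,0,1]
    - [0.25,0,0,0,0,0,1]
    - [0,0,0,0,0,0,1]
    - [0,0,0,0,0,0,1]

```text
clock: 7.8
position: [0.4747, 0.191, 0.1387]
ee_rot: [0.705, 0.037, 0.707, -0.039]
ft_force: [0.1, -0.5, -7.5]
grip_width: 0.0083
```

```bash
python3 -c "
from h import *
plan([.4745,.195,.125],-5.7,n=25,vmax=.9)
for n in('top','side'):
    im=ctrl.get_image(n)[:,:,::-1]; cv2.imwrite('pics/%s3.png'%n,im); im=im[190:280,240:350] if n=='top' else im[160:260,280:380]
    cv2.imwrite('pics/%s3z.png'%n,cv2.resize(im,None,fx=6 if n=='side' else 7,fy=6,interpolation=cv2.INTER_CUBIC))
"
```

```text
t 7.8 p [0.4747 0.191  0.1387] x [-0.0021 -0.0034 -1.    ] z [ 0.9942 -0.1079 -0.0017] F [ 0.1    -0.5294 -7.5334] T [ 0.0441 -0.1148 -0.0043] w 0.008298936065992288 q [ 0.3286  0.266  -0.901   1.8234  0.2283  1.1639 -0.7554]
remain world mm [ -0.2169   4.0018 -13.7089] tool units [ 0.3424  0.1001 -0.0156] rot units [-0.0987 -0.0197  0.0415]
rows 1
[ 0.34  0.1  -0.02 -0.1  -0.02  0.04]
```

View pics/side3z.png

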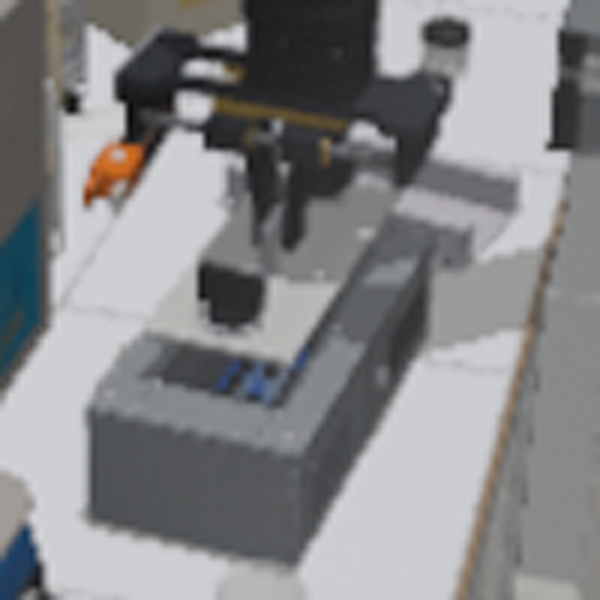

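View pics/top3z.png

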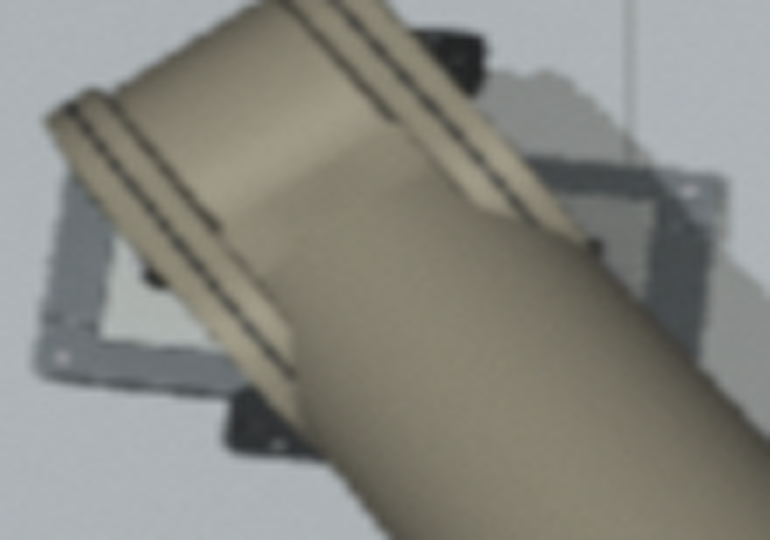

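```bash
cat >> h.py <<'E'
def rectw(c,th,w,l,z):
    C,S=np.cos(th),np.sin(th);return np.c_[rect(w,l)@np.array([[C,S],[-S,C]])+c,np.full(4,z)]
E
python3 -c "
from h import *
P=rectw([.4747,.191],np.arctan2(-.1079,.9942),.092,.22,.1387-.015+.006)
print(((proj('top',P)+.5-[240,190])*[7,6]-.5).round(0)); print(((proj('side',P)+.5-[280,160])*6-.5).round(0))
P=rectw([.4745,.195],-.1,.132,.28,.09)
print('housing',((proj('top',P)+.5-[240,190])*[7,6]-.5).round(0)); print(((proj('side',P)+.5-[280,160])*6-.5).round(0))
"
python3 - <<'E'
import cv2
a=cv2.imread('pics/side3.png')[195:240,295:350]
cv2.imwrite('pics/side3zz.png',cv2.resize(a,None,fx=13,fy=13,interpolation=cv2.INTER_CUBIC))
E
```

```text
[[638. 389.]
 [662. 198.]
 [135. 147.]
 [103. 337.]]
[[398. 191.]
 [265. 166.]
 [138. 329.]
 [287. 361.]]
housing [[693. 440.]
 [723. 174.]
 [ 76. 116.]
 [ 33. 379.]]
[[435. 232.]
 [248. 196.]
 [ 86. 410.]
 [302. 458.]]
```

View pics/side3zz.png

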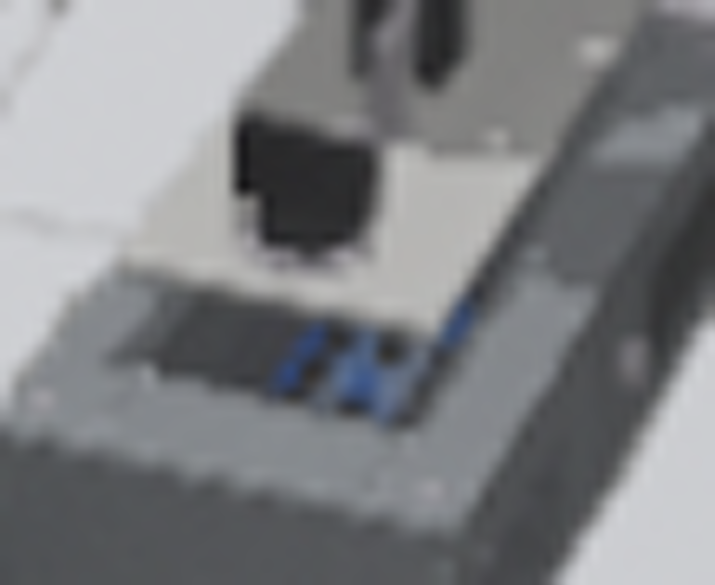

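Emit:
arm_command:
  commands:
    - [0.15,0.1,0.02,-0.08,-0.02,0.04,1]
    - [0.15,0,0,0,0,0,1]
    - [0.05,0,0,0,0,0,1]
    - [0,0,0,0,0,0,1]
    - [0,0,0,0,0,0,1]

```text
clock: 8.32
position: [0.4774, 0.1959, 0.1258]
ee_rot: [0.708, 0.036, 0.705, -0.035]
ft_force: [0.1, -0.3, -6.4]
grip_width: 0.0085
```

```bash
python3 -c "
from h import *
plan([.476,.195,.12],-5.73,n=25,vmax=.9)
for n in('top','side'):
    im=ctrl.get_image(n)[:,:,::-1]; cv2.imwrite('pics/%s4.png'%n,im); im=im[210:270,240:350] if n=='top' else im[195:240,295:350]
    cv2.imwrite('pics/%s4z.png'%n,cv2.resize(im,None,fx=7 if n=='top' else 13,fy=7 if n=='top' else 13,interpolation=cv2.INTER_CUBIC))
"
```

```text
t 8.3167 p [0.4774 0.1959 0.1258] x [ 0.0041  0.001  -1.    ] z [ 0.9949 -0.1009  0.004 ] F [ 0.1435 -0.2781 -6.38  ] T [-0.0336 -0.1123  0.0002] w 0.008530448122531684 q [ 0.3146  0.2872 -0.8971  1.8332  0.2483  1.1341 -0.769 ]
remain world mm [-1.4342 -0.8586 -5.8003] tool units [ 0.1448 -0.0252 -0.0341] rot units [-0.0121  0.0457 -0.0162]
rows 1
[ 0.14 -0.03 -0.03 -0.01  0.05 -0.02]
```

View pics/side4z.png

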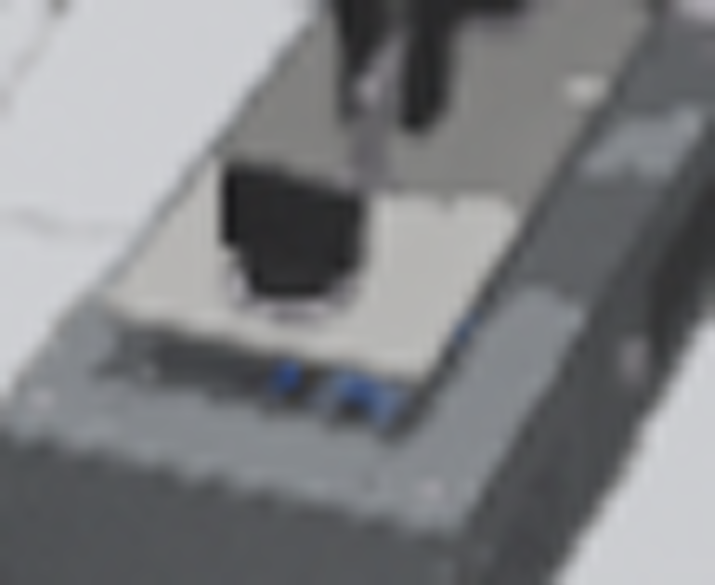

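View pics/top4z.png

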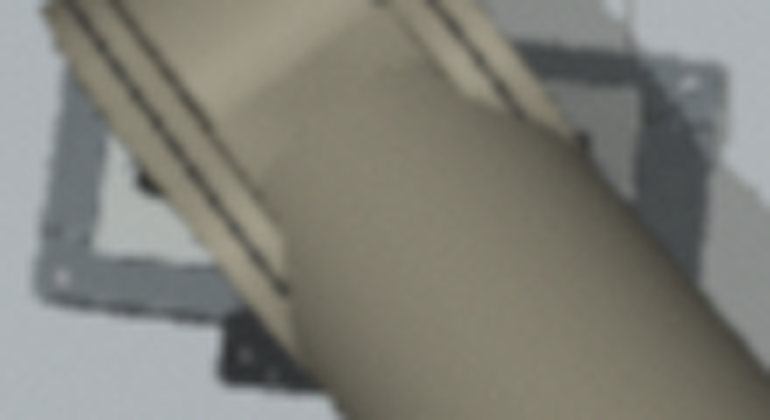

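```bash
python3 -c "
from h import *
a=np.array
P=rectw([.4774,.1959],-.101,.092,.22,.1168)
s=(a([(105,300),(425,380)])+.5)/13-.5+[295,195]
print(s,proj('side',P)[2:]); print(unproj('side',s,.1168)-P[2:])
t=(a([(95,257)])+.5)/7-.5+[240,210]
print(t,proj('top',P)); print(unproj('top',t,.1168)-P[3:])
q=proj('top',P); print('pred zoom',(q+.5-[240,210])*7-.5)
"
```

```text
[[302.6154 217.6154]
 [327.2308 223.7692]] [[301.5789 218.2006]
 [326.4994 223.576 ]]
[[-0.0024 -0.0047  0.    ]
 [-0.0027  0.0005  0.    ]]
[[253.1429 246.2857]] [[329.0155 253.5063]
 [332.2227 222.0282]
 [257.7627 214.1595]
 [253.4355 245.3958]]
[[-0.0026  0.0008  0.    ]]
pred zoom [[626.1085 307.5444]
 [648.5589  87.1974]
 [127.3388  32.1164]
 [ 97.0485 250.7706]]
```

Emit:
arm_command:
  commands:
    - [0.12,-0.02,0,0,0.04,0,1]
    - [0.1,0,0,0,0,0,1]
    - [0,0,0,0,0,0,1]
    - [0,0,0,0,0,0,1]
    - [0,0,0,0,0,0,1]

```text
clock: 8.83
position: [0.4777, 0.1949, 0.1164]
ee_rot: [0.706, 0.036, 0.706, -0.035]
ft_force: [0.2, 0.7, -6.3]
grip_width: 0.0082
```

```bash
python3 -c "
from h import *
plan([.477,.195,.105],-5.73,n=25,vmax=.9)"
```

```text
t 8.8333 p [0.4777 0.1949 0.1164] x [ 0.0009  0.0014 -1.    ] z [ 0.9949 -0.1013  0.0007] F [ 0.206   0.6939 -6.335 ] T [-0.0088 -0.1018  0.0343] w 0.008232519738291297 q [ 0.3101  0.3013 -0.8919  1.8409  0.2587  1.1199 -0.775 ]
remain world mm [ -0.6532   0.1142 -11.4154] tool units [ 0.2854  0.0008 -0.0167] rot units [-0.0164  0.0081 -0.0172]
rows 1
[ 0.29  0.   -0.02 -0.02  0.01 -0.02]
```

Emit:
arm_command:
  commands:
    - [0.1,0,-0.01,-0.01,0,0,1]
    - [0.08,0,0,0,0,0,1]
    - [0,0,0,0,0,0,1]
    - [0,0,0,0,0,0,1]
    - [0,0,0,0,0,0,1]

```text
clock: 9.25
position: [0.4772, 0.1949, 0.1085]
ee_rot: [0.707, 0.036, 0.706, -0.035]
ft_force: [0.8, -1.1, -6.4]
grip_width: 0.0079
```

```bash
python3 -c "
from h import *
plan([.477,.195,.105],-5.73,n=25,vmax=.9)"
```

```text
t 9.25 p [0.4772 0.1949 0.1085] x [ 0.0009  0.0014 -1.    ] z [ 0.995  -0.1003  0.0008] F [ 0.8104 -1.0575 -6.3852] T [-0.0149 -0.0957  0.0209] w 0.007893459992515818 q [ 0.3051  0.3109 -0.8882  1.8498  0.2681  1.105  -0.7819]
remain world mm [-0.2448  0.0802 -3.4539] tool units [ 0.0863  0.0013 -0.0064] rot units [-0.0057  0.0089 -0.0168]
rows 1
[ 0.09  0.   -0.01 -0.01  0.01 -0.02]
```

Emit:
arm_command:
  commands:
    - [0.05,0,0,0,0,0,1]
    - [0.05,0,0,0,0,0,1]
    - [0.03,0,0,0,0,0,1]
    - [0,0,0,0,0,0,1]
    - [0,0,0,0,0,0,1]

```text
clock: 9.67
position: [0.4778, 0.1952, 0.1059]
ee_rot: [0.707, 0.035, 0.705, -0.036]
ft_force: [0.3, -0.4, -6.6]
grip_width: 0.0083
```

```bash
python3 -c "
from h import *
plan([.477,.195,.105],-5.73,n=25,vmax=.9)"
```

```text
t 9.6667 p [0.4778 0.1952 0.1059] x [ 0.0025 -0.0004 -1.    ] z [ 0.9949 -0.1005  0.0025] F [ 0.338  -0.4143 -6.5972] T [-0.0482 -0.048   0.0031] w 0.008276482853441063 q [ 0.3009  0.3149 -0.8861  1.8516  0.2744  1.1005 -0.7875]
remain world mm [-0.7589 -0.1581 -0.9089] tool units [ 0.0227 -0.0058 -0.0185] rot units [-0.0072  0.0285  0.0021]
rows 1
[ 0.02 -0.01 -0.02 -0.01  0.03  0.  ]
```

Emit:
arm_command:
  commands:
    - [0.05,0,0,0,0,0,1]
    - [0.05,0,0,0,0,0,1]
    - [0.05,0,0,0,0,0,1]
    - [0.05,0,0,0,0,0,1]
    - [0,0,0,0,0,0,1]

```text
clock: 10.08
position: [0.478, 0.1951, 0.1059]
ee_rot: [0.708, 0.033, 0.705, -0.038]
ft_force: [-0.3, 0.2, -7.1]
grip_width: 0.0084
```

```bash
python3 -c "
from h import *
plan([.477,.195,.105],-5.73,n=25,vmax=.9)
for n in('top','side'):
    im=ctrl.get_image(n)[:,:,::-1]; cv2.imwrite('pics/%s5.png'%n,im); im=im[210:270,240:350] if n=='top' else im[180:240,285:350]
    cv2.imwrite('pics/%s5z.png'%n,cv2.resize(im,None,fx=7 if n=='top' else 10,fy=7 if n=='top' else 10,interpolation=cv2.INTER_CUBIC))
"
```

```text
t 10.0833 p [0.478  0.1951 0.1059] x [ 0.0039 -0.0071 -1.    ] z [ 0.9949 -0.1009  0.0046] F [-0.305   0.2224 -7.0916] T [-0.0087 -0.1006  0.0131] w 0.008442167247089523 q [ 0.2945  0.316  -0.8843  1.8501  0.2817  1.104  -0.7956]
remain world mm [-0.9978 -0.1086 -0.8835] tool units [ 0.022  -0.0051 -0.0246] rot units [-0.0127  0.0532  0.0768]
rows 1
[ 0.02 -0.01 -0.02 -0.01  0.05  0.08]
```

View pics/side5z.png

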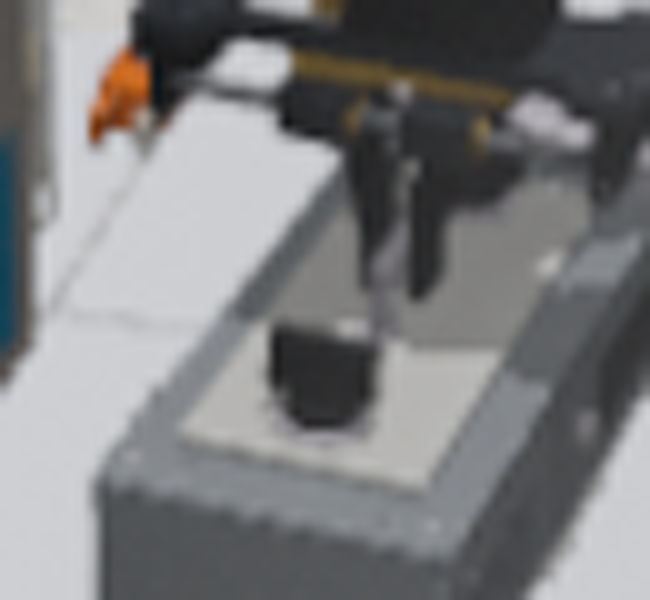

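Emit:
arm_command:
  commands:
    - [0.08,0,0,0,0.05,0.08,1]
    - [0.1,0,0,0,0,0,1]
    - [0.12,0,0,0,0,0,1]
    - [0.12,0,0,0,0,0,1]
    - [0.12,0,0,0,0,0,1]

```text
clock: 10.6
position: [0.4782, 0.1951, 0.1048]
ee_rot: [0.707, 0.031, 0.705, -0.041]
ft_force: [-30.7, -16.5, 64.7]
grip_width: 0.0085
```

```bash
python3 -c "
from h import *
plan([.477,.195,.105],-5.73,n=25,vmax=.9)"
```

```text
t 10.6 p [0.4782 0.1951 0.1048] x [ 0.002  -0.0152 -0.9999] z [ 0.9948 -0.102   0.0036] F [-30.7305 -16.4964  64.7126] T [-3.5752  6.3648 -0.008 ] w 0.008527912102681992 q [ 0.2857  0.3217 -0.8815  1.8466  0.2915  1.1103 -0.8063]
remain world mm [-1.2061 -0.0995  0.1729] tool units [-0.0043 -0.0056 -0.0297] rot units [-0.0249  0.0409  0.1715]
rows 1
[ 0.   -0.01 -0.03 -0.02  0.04  0.17]
```

Emit:
arm_command:
  commands:
    - [-0.02,0,-0.02,0,0.02,0.1,1]
    - [0,0,0,0,0,0.05,1]
    - [0,0,0,0,0,0,1]
    - [0,0,0,0,0,0,1]
    - [0,0,0,0,0,0,1]

```text
clock: 11.02
position: [0.4781, 0.1952, 0.1061]
ee_rot: [0.708, 0.036, 0.705, -0.037]
ft_force: [1.3, 0.5, -3.8]
grip_width: 0.0084
```

```bash
python3 -c "
from h import *
plan([.477,.195,.105],-5.73,n=25,vmax=.9)"
```

```text
t 11.0167 p [0.4781 0.1952 0.1061] x [ 0.0038 -0.0016 -1.    ] z [ 0.9948 -0.1022  0.0039] F [ 1.3365  0.535  -3.7527] T [-0.0702 -0.2417  0.078 ] w 0.008439912377835732 q [ 0.2993  0.3145 -0.8855  1.8513  0.2758  1.1006 -0.7907]
remain world mm [-1.0658 -0.2449 -1.1055] tool units [ 0.0275 -0.0088 -0.026 ] rot units [-0.0271  0.0448  0.0144]
rows 1
[ 0.03 -0.01 -0.03 -0.03  0.04  0.01]
```

Emit:
arm_command:
  commands:
    - [0,0,0,0,0,0,0]
    - [0,0,0,0,0,0,0]
    - [0,0,0,0,0,0,0]
    - [0,0,0,0,0,0,0]
    - [0,0,0,0,0,0,0]

```text
clock: 11.43
position: [0.4795, 0.1963, 0.1064]
ee_rot: [0.708, 0.037, 0.704, -0.036]
ft_force: [-0.0, 0.9, 0.5]
grip_width: 0.0342
```

Emit:
arm_command:
  commands:
    - [-0.3,0,0,0,0,0,0]
    - [-0.5,0,0,0,0,0,0]
    - [-0.5,0,0,0,0,0,0]
    - [-0.5,0,0,0,0,0,0]
    - [-0.3,0,0,0,0,0,0]

```text
clock: 11.85
position: [0.4773, 0.1967, 0.1948]
ee_rot: [0.707, 0.036, 0.706, -0.035]
ft_force: [0.8, -0.2, 0.4]
grip_width: 0.0433
```

```bash
python3 -c "
from h import *
plan([.477,.195,.19],84.27,n=25,vmax=.9)
for n in('top','side'):
    im=ctrl.get_image(n)[:,:,::-1]; cv2.imwrite('pics/%s6.png'%n,im); im=im[210:270,240:350] if n=='top' else im[180:240,285:350]
    cv2.imwrite('pics/%s6z.png'%n,cv2.resize(im,None,fx=7 if n=='top' else 10,fy=7 if n=='top' else 10,interpolation=cv2.INTER_CUBIC))
"
```

```text
t 11.85 p [0.4773 0.1967 0.1948] x [ 0.0015  0.0009 -1.    ] z [ 0.995  -0.1     0.0014] F [ 0.7932 -0.2475  0.4028] T [-0.0513 -0.0731  0.0138] w 0.04331512526501317 q [ 0.3493  0.2133 -0.9205  1.7475  0.1776  1.2665 -0.7138]
remain world mm [-0.2581 -1.7494 -4.791 ] tool units [ 0.1197 -0.0443 -0.0022] rot units [-18.002    0.0221   0.0035]
rows 21
[ 0.01  0.    0.   -0.86  0.    0.  ]
[ 0.01  0.    0.   -0.86  0.    0.  ]
[ 0.01  0.    0.   -0.86  0.    0.  ]
[ 0.01  0.    0.   -0.86  0.    0.  ]
[ 0.01  0.    0.   -0.86  0.    0.  ]
[ 0.01  0.    0.   -0.86  0.    0.  ]
[ 0.01  0.    0.   -0.86  0.    0.  ]
[ 0.01  0.    0.   -0.86  0.    0.  ]
[ 0.01  0.    0.   -0.86  0.    0.  ]
[ 0.01  0.    0.   -0.86  0.    0.  ]
[ 0.01  0.    0.   -0.86  0.    0.  ]
[ 0.01  0.    0.   -0.86  0.    0.  ]
[ 0.01  0.    0.   -0.86  0.    0.  ]
[ 0.01  0.    0.   -0.86  0.    0.  ]
[ 0.01  0.    0.   -0.86  0.    0.  ]
[ 0.01  0.    0.   -0.86  0.    0.  ]
[ 0.01  0.    0.   -0.86  0.    0.  ]
[ 0.01  0.    0.   -0.86  0.    0.  ]
[ 0.01  0.    0.   -0.86  0.    0.  ]
[ 0.01  0.    0.   -0.86  0.    0.  ]
[ 0.01  0.    0.   -0.86  0.    0.  ]
```

View pics/side6z.png

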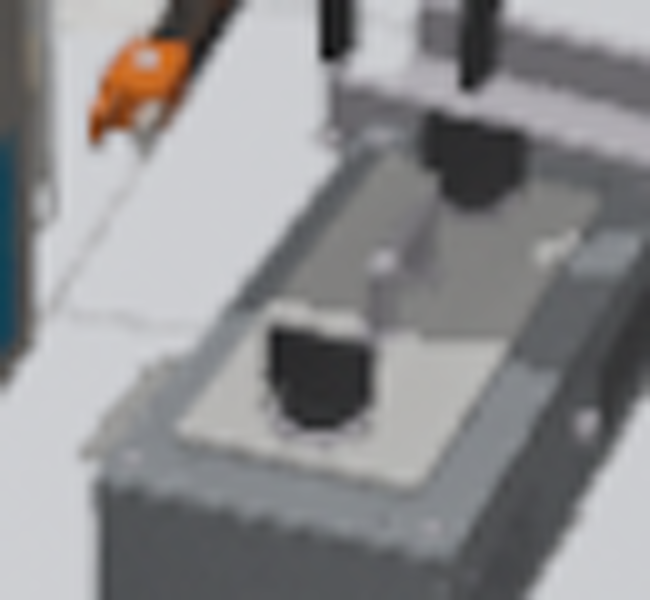

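View pics/top6z.png

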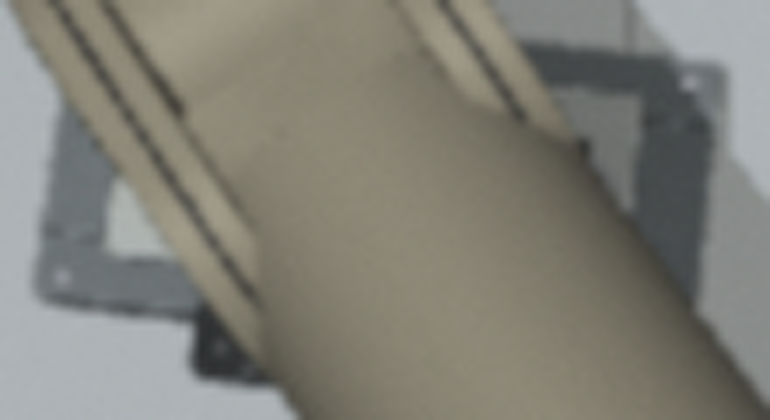

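```bash
python3 -c "
from h import *
for z in (.096,.102):
  P=rectw([.4749,.195],-.1,.092,.22,z)
  print(((proj('side',P)+.5-[285,180])*10-.5).round(0),((proj('top',P)+.5-[240,210])*7-.5).round(0))
P=rectw([.4749,.195],-.1,.132,.28,.09)
print(((proj('side',P)+.5-[285,180])*10-.5).round(0))
"
```

```text
[[605. 198.]
 [385. 156.]
 [178. 436.]
 [426. 490.]] [[627. 316.]
 [649.  99.]
 [137.  46.]
 [107. 261.]]
[[606. 185.]
 [385. 143.]
 [178. 422.]
 [426. 476.]] [[628. 315.]
 [650.  97.]
 [135.  44.]
 [105. 260.]]
[[674. 186.]
 [363. 127.]
 [ 92. 483.]
 [453. 564.]]
```

```bash
python3 -c "
from h import *
plan([.4866,.2796,.185],79,n=25,vmax=.95)"
```

```text
t 11.95 p [0.478 0.197 0.195] x [ 0.0038  0.0012 -1.    ] z [ 0.9949 -0.1003  0.0036] F [ 0.4068 -0.1019 -0.5958] T [-0.026  -0.1101 -0.0324] w 0.043376936303988256 q [ 0.349   0.2131 -0.9206  1.7471  0.1785  1.265  -0.7146]
remain world mm [  8.6076  82.6031 -10.0317] tool units [0.254  2.0759 0.006 ] rot units [-16.9518   0.0467   0.0162]
rows 18
[ 0.01  0.12  0.   -0.94  0.    0.  ]
[ 0.01  0.11  0.01 -0.94  0.    0.  ]
[ 0.01  0.11  0.02 -0.94  0.    0.  ]
[ 0.01  0.11  0.03 -0.94  0.    0.  ]
[ 0.01  0.11  0.04 -0.94  0.    0.  ]
[ 0.01  0.11  0.05 -0.94  0.    0.  ]
[ 0.01  0.1   0.05 -0.94  0.    0.  ]
[ 0.01  0.1   0.06 -0.94  0.    0.  ]
[ 0.01  0.09  0.07 -0.94  0.    0.  ]
[ 0.01  0.08  0.08 -0.94  0.    0.  ]
[ 0.01  0.08  0.08 -0.94  0.    0.  ]
[ 0.01  0.07  0.09 -0.94  0.    0.  ]
[ 0.01  0.06  0.1  -0.94  0.    0.  ]
[ 0.01  0.06  0.1  -0.94  0.    0.  ]
[ 0.01  0.05  0.11 -0.94  0.    0.  ]
[ 0.01  0.04  0.11 -0.94  0.    0.  ]
[ 0.01  0.03  0.11 -0.94  0.    0.  ]
[ 0.01  0.02  0.11 -0.94  0.    0.  ]
```

Emit:
arm_command:
  commands:
    - [0,0.12,0,-0.94,0,0,0]
    - [0,0.11,0.01,-0.94,0,0,0]
    - [0,0.11,0.02,-0.94,0,0,0]
    - [0,0.11,0.03,-0.94,0,0,0]
    - [0,0.11,0.04,-0.94,0,0,0]

```text
clock: 12.37
position: [0.4805, 0.2194, 0.1962]
ee_rot: [0.7, -0.114, 0.696, 0.113]
ft_force: [-0.7, -0.6, -0.3]
grip_width: 0.0437
```

Emit:
arm_command:
  commands:
    - [0,0.11,0.05,-0.94,0,0,0]
    - [0,0.1,0.05,-0.94,0,0,0]
    - [0,0.1,0.06,-0.94,0,0,0]
    - [0,0.09,0.07,-0.94,0,0,0]
    - [0,0.08,0.08,-0.94,0,0,0]

```text
clock: 12.78
position: [0.4812, 0.2432, 0.1954]
ee_rot: [0.658, -0.261, 0.656, 0.26]
ft_force: [0.5, 0.5, 0.3]
grip_width: 0.0434
```

```bash
python3 -c "
from h import *
plan([.4866,.2796,.185],79,n=25,vmax=.95)"
```

```text
t 12.7833 p [0.4812 0.2432 0.1954] x [ 0.0036 -0.0013 -1.    ] z [0.7284 0.6852 0.0018] F [0.5024 0.5494 0.3343] T [ 0.0421 -0.1005  0.0499] w 0.043417117369292324 q [ 0.3386  0.3207 -1.0528  1.6876  0.2916  1.3002 -0.0161]
remain world mm [  5.3648  36.3976 -10.4354] tool units [0.2602 0.5718 0.7207] rot units [-7.1501  0.0072  0.044 ]
rows 8
[ 0.03  0.07  0.09 -0.89  0.    0.01]
[ 0.03  0.06  0.1  -0.89  0.    0.01]
[ 0.03  0.06  0.1  -0.89  0.    0.01]
[ 0.03  0.05  0.1  -0.89  0.    0.01]
[ 0.03  0.04  0.11 -0.89  0.    0.01]
[ 0.03  0.03  0.11 -0.89  0.    0.01]
[ 0.03  0.02  0.11 -0.89  0.    0.01]
[ 0.03  0.01  0.11 -0.89  0.    0.01]
```

Emit:
arm_command:
  commands:
    - [0.02,0.07,0.09,-0.9,0,0,0]
    - [0.02,0.06,0.1,-0.9,0,0,0]
    - [0.02,0.06,0.1,-0.9,0,0,0]
    - [0.02,0.05,0.1,-0.9,0,0,0]
    - [0.02,0.04,0.11,-0.9,0,0,0]

```text
clock: 13.2
position: [0.4835, 0.2667, 0.1906]
ee_rot: [0.59, -0.391, 0.59, 0.389]
ft_force: [0.6, -0.3, 0.1]
grip_width: 0.0436
```

```bash
python3 -c "
from h import *
plan([.4866,.2796,.16],79,n=25,vmax=.95)"
```

```text
t 13.2 p [0.4835 0.2667 0.1906] x [ 0.0017 -0.0021 -1.    ] z [ 0.3912  0.9203 -0.0013] F [ 0.609  -0.336   0.1203] T [ 0.1054 -0.1407  0.0213] w 0.04358109825848284 q [ 0.3217  0.3948 -1.1167  1.658   0.3676  1.3202  0.3108]
remain world mm [  3.0545  12.8858 -30.5516] tool units [0.7632 0.0576 0.3273] rot units [-2.4064 -0.0177  0.0263]
rows 3
[ 0.25  0.02  0.11 -0.8  -0.01  0.01]
[ 0.25  0.01  0.11 -0.8  -0.01  0.01]
[ 0.25  0.    0.11 -0.8  -0.01  0.01]
```

Emit:
arm_command:
  commands:
    - [0.2,0.02,0.11,-0.8,0,0,0]
    - [0.2,0.01,0.11,-0.8,0,0,0]
    - [0.2,0,0.09,-0.7,0,0,0]
    - [0,0,0,0,0,0,0]
    - [0,0,0,0,0,0,0]

```text
clock: 13.62
position: [0.4855, 0.28, 0.165]
ee_rot: [0.544, -0.452, 0.545, 0.451]
ft_force: [0.5, 0.2, -0.3]
grip_width: 0.0436
```

```bash
python3 -c "
from h import *
plan([.4866,.2796,.108],79,n=25,vmax=.95)
for n in('top','side'):
    im=ctrl.get_image(n)[:,:,::-1]; cv2.imwrite('pics/%s7.png'%n,im); im=im[210:270,240:350] if n=='top' else im[180:240,285:350]
    cv2.imwrite('pics/%s7z.png'%n,cv2.resize(im,None,fx=7 if n=='top' else 10,fy=7 if n=='top' else 10,interpolation=cv2.INTER_CUBIC))
"
```

```text
t 13.6167 p [0.4855 0.28   0.165 ] x [-0.0006 -0.0018 -1.    ] z [ 0.1854  0.9827 -0.0019] F [ 0.4677  0.1939 -0.3113] T [ 0.0715 -0.1827 -0.0176] w 0.043571804807685924 q [ 0.296   0.4606 -1.1341  1.6667  0.4327  1.2962  0.4645]
remain world mm [  1.0754  -0.4163 -56.9697] tool units [ 1.4242 -0.0286 -0.0025] rot units [ 0.0634 -0.0219 -0.0022]
rows 2
[ 0.71 -0.01  0.    0.03 -0.01  0.  ]
[ 0.71 -0.01  0.    0.03 -0.01  0.  ]
```

View pics/side7z.png

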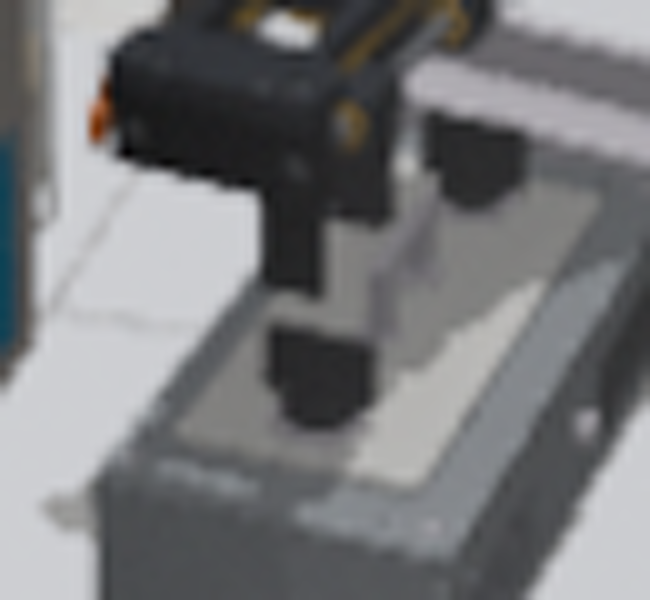

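View pics/top7z.png

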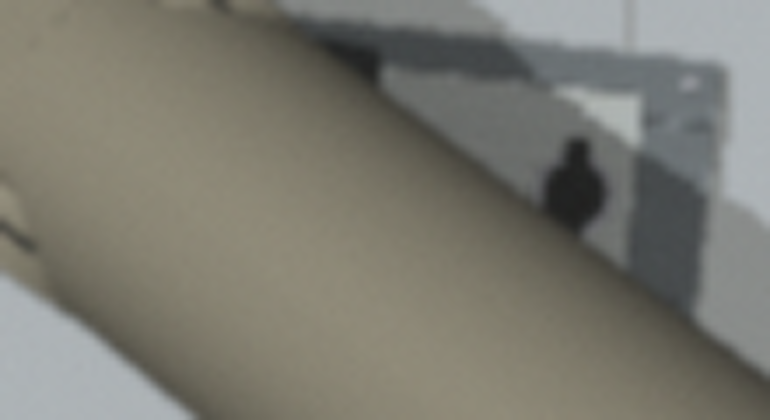

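Emit:
arm_command:
  commands:
    - [0.35,-0.02,0,0,0,0,0]
    - [0.35,0,0,0,0,0,0]
    - [0.35,0,0,0,0,0,0]
    - [0.2,0,0,0,0,0,0]
    - [0,0,0,0,0,0,0]

```text
clock: 14.13
position: [0.4872, 0.2784, 0.1115]
ee_rot: [0.546, -0.451, 0.546, 0.448]
ft_force: [0.7, 0.5, -1.3]
grip_width: 0.0434
```

```bash
python3 -c "
from h import *
plan([.4866,.2796,.107],79,n=25,vmax=.95)"
```

```text
t 14.1333 p [0.4872 0.2784 0.1115] x [ 0.0021 -0.0028 -1.    ] z [ 0.1917  0.9814 -0.0024] F [ 0.6525  0.4518 -1.2668] T [ 0.1196 -0.1554  0.0054] w 0.04337386546141657 q [ 0.264   0.5134 -1.0907  1.7249  0.489   1.2058  0.4221]
remain world mm [-0.6092  1.1872 -4.4568] tool units [0.1113 0.0209 0.0265] rot units [-0.0109 -0.0271  0.0301]
rows 1
[ 0.11  0.02  0.03 -0.01 -0.03  0.03]
```

Now close on the blade, gently.

Emit:
arm_command:
  commands:
    - [0.1,0.02,0.03,0,-0.02,0.03,0.3]
    - [0,0,0,0,0,0,1]
    - [0,0,0,0,0,0,1]
    - [0,0,0,0,0,0,1]
    - [0,0,0,0,0,0,1]
  newtons: 15

```text
clock: 14.55
position: [0.4864, 0.2803, 0.107]
ee_rot: [0.546, -0.449, 0.546, 0.45]
ft_force: [-0.2, -0.1, 0.2]
grip_width: 0.0177
```

Emit:
arm_command:
  commands:
    - [0,0,0,0,0,0,1]
    - [0,0,0,0,0,0,1]
    - [0,0,0,0,0,0,1]
    - [0,0,0,0,0,0,1]
    - [0,0,0,0,0,0,1]

```text
clock: 14.97
position: [0.4867, 0.2804, 0.1074]
ee_rot: [0.546, -0.449, 0.546, 0.45]
ft_force: [0.7, 0.3, -1.9]
grip_width: 0.0096
```

```bash
python3 -c "
from h import *
plan([.4866,.2796,.107],-5.8,n=25,vmax=.8)"
```

```text
t 14.9667 p [0.4867 0.2804 0.1074] x [-0.0001  0.0004 -1.    ] z [0.1917 0.9814 0.0004] F [ 0.6535  0.2705 -1.9456] T [ 0.1542 -0.2151  0.0751] w 0.00960723012813412 q [ 0.2601  0.5201 -1.0882  1.7272  0.4917  1.1991  0.4182]
remain world mm [-0.1046 -0.7611 -0.4184] tool units [ 0.0105 -0.0011 -0.0192] rot units [16.9491  0.0026 -0.0047]
rows 22
[0.   0.   0.   0.77 0.   0.  ]
[0.   0.   0.   0.77 0.   0.  ]
[0.   0.   0.   0.77 0.   0.  ]
[0.   0.   0.   0.77 0.   0.  ]
[0.   0.   0.   0.77 0.   0.  ]
[0.   0.   0.   0.77 0.   0.  ]
[0.   0.   0.   0.77 0.   0.  ]
[0.   0.   0.   0.77 0.   0.  ]
[0.   0.   0.   0.77 0.   0.  ]
[0.   0.   0.   0.77 0.   0.  ]
[0.   0.   0.   0.77 0.   0.  ]
[0.   0.   0.   0.77 0.   0.  ]
[0.   0.   0.   0.77 0.   0.  ]
[0.   0.   0.   0.77 0.   0.  ]
[0.   0.   0.   0.77 0.   0.  ]
[0.   0.   0.   0.77 0.   0.  ]
[0.   0.   0.   0.77 0.   0.  ]
[0.   0.   0.   0.77 0.   0.  ]
[0.   0.   0.   0.77 0.   0.  ]
[0.   0.   0.   0.77 0.   0.  ]
[0.   0.   0.   0.77 0.   0.  ]
[0.   0.   0.   0.77 0.   0.  ]
```

Emit:
arm_command:
  commands:
    - [0,0,0,0.4,0,0,1]
    - [0,0,0,0.7,0,0,1]
    - [0,0,0,0.7,0,0,1]
    - [0,0,0,0.7,0,0,1]
    - [0,0,0,0.7,0,0,1]
  newtons: 20

```text
clock: 15.38
position: [0.4868, 0.2807, 0.1074]
ee_rot: [0.605, -0.366, 0.605, 0.367]
ft_force: [1.0, 1.6, -2.3]
grip_width: 0.0098
```

```bash
python3 -c "
from h import *
plan([.4866,.2796,.107],-5.8,n=1,vmax=.8)"
```

```text
t 15.3833 p [0.4868 0.2807 0.1074] x [-0.0001  0.0015 -1.    ] z [0.4631 0.8863 0.0012] F [ 1.0216  1.6251 -2.2977] T [ 0.1992 -0.3065  0.0573] w 0.009827728594843285 q [ 0.2243  0.4912 -1.032   1.7284  0.4514  1.1827  0.1575]
remain world mm [-0.1921 -1.0509 -0.4406] tool units [ 0.011  -0.0079 -0.0255] rot units [13.6428  0.007  -0.0163]
rows 18
[0.   0.   0.   0.76 0.   0.  ]
```

Emit:
arm_command:
  commands:
    - [0,0,-0.01,0.7,0,0,1]
    - [0,0,-0.01,0.7,0,0,1]
    - [0,0,0,0.7,0,0,1]
    - [0,0,0,0.7,0,0,1]
    - [0,0,0,0.7,0,0,1]

```text
clock: 15.8
position: [0.4864, 0.2807, 0.1074]
ee_rot: [0.656, -0.264, 0.655, 0.266]
ft_force: [0.6, 1.0, -2.0]
grip_width: 0.0099
```

Emit:
arm_command:
  commands:
    - [0,0,0,0.7,0,0,1]
    - [0,0,0,0.7,0,0,1]
    - [0,0,0,0.7,0,0,1]
    - [0,0,0,0.7,0,0,1]
    - [0,0,0,0.7,0,0,1]

```text
clock: 16.22
position: [0.4867, 0.2808, 0.1074]
ee_rot: [0.69, -0.156, 0.689, 0.158]
ft_force: [0.5, 0.4, -2.3]
grip_width: 0.0096
```

```bash
python3 -c "
from h import *
plan([.4866,.2796,.107],-5.8,n=1,vmax=.8)"
```

```text
t 16.2167 p [0.4867 0.2808 0.1074] x [ 0.0013  0.0033 -1.    ] z [0.9013 0.4332 0.0026] F [ 0.4629  0.4096 -2.302 ] T [ 0.094  -0.3081  0.0988] w 0.009640928459400237 q [ 0.141   0.4364 -0.9097  1.7339  0.372   1.1523 -0.4285]
remain world mm [-0.1146 -1.242  -0.4311] tool units [ 0.0107 -0.0268 -0.0161] rot units [ 6.2945  0.0215 -0.0353]
rows 8
[0.   0.   0.   0.79 0.   0.  ]
```

Emit:
arm_command:
  commands:
    - [0,0,0,0.7,0,0,1]
    - [0,0,0,0.7,0,0,1]
    - [0,0,0,0.7,0,0,1]
    - [0,0,0,0.7,0,0,1]
    - [0,0,0,0.7,0,0,1]

```text
clock: 16.63
position: [0.487, 0.2809, 0.1074]
ee_rot: [0.706, -0.044, 0.705, 0.046]
ft_force: [1.6, 0.6, -2.7]
grip_width: 0.0097
```

```bash
python3 -c "
from h import *
plan([.4866,.2796,.107],-5.8,n=1,vmax=.8)"
```

```text
t 16.6333 p [0.487  0.2809 0.1074] x [ 0.0021  0.0035 -1.    ] z [0.9919 0.127  0.0025] F [ 1.622   0.5966 -2.7401] T [ 0.0695 -0.3197  0.0147] w 0.009652192321636364 q [ 0.0974  0.4151 -0.8501  1.7358  0.3383  1.1412 -0.7255]
remain world mm [-0.377  -1.3335 -0.4148] tool units [ 0.0102 -0.0319 -0.0136] rot units [ 2.6192  0.0243 -0.0398]
rows 4
[ 0.   -0.01  0.    0.65  0.01 -0.01]
```

Emit:
arm_command:
  commands:
    - [0,0,0,0.7,0,0,1]
    - [0,0,0,0.7,0,0,1]
    - [0,0,0,0.7,0,0,1]
    - [0,0,0,0.5,0,0,1]
    - [0,0,0,0.3,0,0,1]

```text
clock: 17.05
position: [0.4872, 0.2809, 0.1074]
ee_rot: [0.706, 0.051, 0.704, -0.048]
ft_force: [1.0, 0.8, -1.5]
grip_width: 0.0101
```

```bash
python3 -c "
from h import *
plan([.4866,.2796,.107],-5.8,n=1,vmax=.8)"
```

```text
t 17.05 p [0.4872 0.2809 0.1074] x [ 0.0029  0.0034 -1.    ] z [ 0.9901 -0.1401  0.0024] F [ 0.9732  0.8201 -1.5395] T [-0.0621 -0.2185  0.3227] w 0.010134204044253388 q [ 0.0608  0.3994 -0.8015  1.7375  0.3127  1.1334 -0.9751]
remain world mm [-0.6492 -1.327  -0.4498] tool units [ 0.0111 -0.0352 -0.0114] rot units [-0.451   0.0282 -0.0422]
rows 1
[ 0.01 -0.04 -0.01 -0.45  0.03 -0.04]
```

Emit:
arm_command:
  commands:
    - [0,0,0,-0.1,0,0,1]
    - [0,0,0,0,0,0,0]
    - [0,0,0,0,0,0,0]
    - [0,0,0,0,0,0,0]
    - [0,0,0,0,0,0,0]

```text
clock: 17.47
position: [0.4872, 0.2813, 0.1079]
ee_rot: [0.707, 0.047, 0.705, -0.044]
ft_force: [0.1, 0.1, 0.3]
grip_width: 0.0292
```

Emit:
arm_command:
  commands:
    - [0,0,0,0,0,0,0]
    - [-0.4,0,0,0,0,0,0]
    - [-0.6,0,0,0,0,0,0]
    - [-0.6,0,0,0,0,0,0]
    - [-0.5,0,0,0,0,0,0]

```text
clock: 17.88
position: [0.4845, 0.2794, 0.1902]
ee_rot: [0.704, 0.045, 0.708, -0.045]
ft_force: [0.3, 0.1, -0.3]
grip_width: 0.0429
```

```bash
python3 -c "
from h import *
plan([.4697,.1115,.18],79,n=25,vmax=.95)
for n in('top','side'):
    im=ctrl.get_image(n)[:,:,::-1]; cv2.imwrite('pics/%s8.png'%n,im); im=im[210:270,240:350] if n=='top' else im[180:240,285:350]
    cv2.imwrite('pics/%s8z.png'%n,cv2.resize(im,None,fx=7 if n=='top' else 10,fy=7 if n=='top' else 10,interpolation=cv2.INTER_CUBIC))
"
```

```text
t 17.8833 p [0.4845 0.2794 0.1902] x [-0.0051  0.0004 -1.    ] z [ 0.9919 -0.1265 -0.0051] F [ 0.2829  0.1186 -0.3439] T [-0.0098 -0.1323 -0.0796] w 0.042884709353354034 q [ 0.096   0.318  -0.8351  1.6445  0.2397  1.2912 -0.9086]
remain world mm [ -14.7815 -167.8501  -10.2026] tool units [ 0.2552 -4.2092  0.1657] rot units [-17.2538  -0.0493  -0.0421]
rows 19
[ 0.01 -0.22  0.01 -0.91  0.    0.  ]
[ 0.01 -0.22 -0.01 -0.91  0.    0.  ]
[ 0.01 -0.22 -0.03 -0.91  0.    0.  ]
[ 0.01 -0.22 -0.04 -0.91  0.    0.  ]
[ 0.01 -0.21 -0.06 -0.91  0.    0.  ]
[ 0.01 -0.21 -0.08 -0.91  0.    0.  ]
[ 0.01 -0.2  -0.09 -0.91  0.    0.  ]
[ 0.01 -0.19 -0.11 -0.91  0.    0.  ]
[ 0.01 -0.18 -0.12 -0.91  0.    0.  ]
[ 0.01 -0.17 -0.14 -0.91  0.    0.  ]
[ 0.01 -0.16 -0.15 -0.91  0.    0.  ]
[ 0.01 -0.15 -0.16 -0.91  0.    0.  ]
[ 0.01 -0.14 -0.18 -0.91  0.    0.  ]
[ 0.01 -0.12 -0.19 -0.91  0.    0.  ]
[ 0.01 -0.11 -0.19 -0.91  0.    0.  ]
[ 0.01 -0.09 -0.2  -0.91  0.    0.  ]
[ 0.01 -0.07 -0.21 -0.91  0.    0.  ]
[ 0.01 -0.06 -0.21 -0.91  0.    0.  ]
[ 0.01 -0.04 -0.22 -0.91  0.    0.  ]
```

View pics/side8z.png

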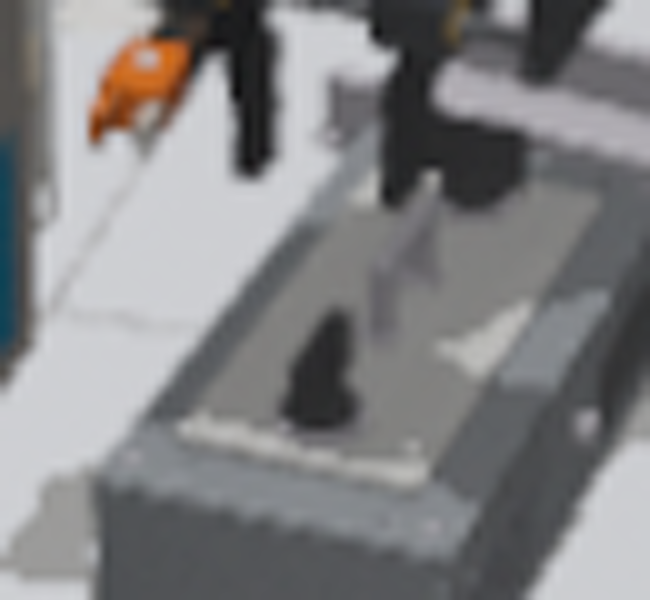

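Emit:
arm_command:
  commands:
    - [0,-0.22,0.01,-0.91,0,0,0]
    - [0,-0.22,-0.01,-0.91,0,0,0]
    - [0,-0.22,-0.03,-0.91,0,0,0]
    - [0,-0.22,-0.04,-0.91,0,0,0]
    - [0,-0.21,-0.06,-0.91,0,0,0]

```text
clock: 18.4
position: [0.4812, 0.2371, 0.1911]
ee_rot: [0.7, -0.1, 0.7, 0.103]
ft_force: [-0.1, -0.1, -0.3]
grip_width: 0.0435
```

Emit:
arm_command:
  commands:
    - [0,-0.21,-0.08,-0.91,0,0,0]
    - [0,-0.2,-0.09,-0.91,0,0,0]
    - [0,-0.19,-0.11,-0.91,0,0,0]
    - [0,-0.18,-0.12,-0.91,0,0,0]
    - [0,-0.17,-0.14,-0.91,0,0,0]

```text
clock: 18.82
position: [0.4771, 0.1903, 0.1878]
ee_rot: [0.663, -0.244, 0.664, 0.246]
ft_force: [0.3, 0.4, 0.8]
grip_width: 0.0435
```

```bash
python3 -c "
from h import *
plan([.4697,.1115,.18],79,n=25,vmax=.95)"
```

```text
t 18.8167 p [0.4771 0.1903 0.1878] x [-0.0031  0.0025 -1.    ] z [ 0.7601  0.6498 -0.0008] F [0.335  0.4036 0.7787] T [-0.0337 -0.0835  0.0479] w 0.04348842773666113 q [ 0.3865  0.2241 -0.9493  1.7589  0.1872  1.2573  0.0979]
remain world mm [ -7.3788 -78.8033  -7.821 ] tool units [ 0.1912 -1.3784 -1.4202] rot units [-7.6949  0.0065 -0.0464]
rows 9
[ 0.02 -0.15 -0.16 -0.85  0.   -0.01]
[ 0.02 -0.14 -0.17 -0.85  0.   -0.01]
[ 0.02 -0.13 -0.18 -0.85  0.   -0.01]
[ 0.02 -0.11 -0.19 -0.85  0.   -0.01]
[ 0.02 -0.1  -0.2  -0.85  0.   -0.01]
[ 0.02 -0.09 -0.2  -0.85  0.   -0.01]
[ 0.02 -0.07 -0.21 -0.85  0.   -0.01]
[ 0.02 -0.05 -0.21 -0.85  0.   -0.01]
[ 0.02 -0.04 -0.22 -0.85  0.   -0.01]
```

Emit:
arm_command:
  commands:
    - [0.02,-0.15,-0.16,-0.86,0,0,0]
    - [0.02,-0.14,-0.17,-0.86,0,0,0]
    - [0.02,-0.13,-0.18,-0.86,0,0,0]
    - [0.02,-0.11,-0.19,-0.86,0,0,0]
    - [0.02,-0.1,-0.2,-0.86,0,0,0]

```text
clock: 19.23
position: [0.4715, 0.1435, 0.1807]
ee_rot: [0.601, -0.369, 0.604, 0.372]
ft_force: [-0.7, 0.1, -0.6]
grip_width: 0.0435
```

```bash
python3 -c "
from h import *
plan([.4697,.1115,.165],79,n=25,vmax=.95)"
```

```text
t 19.2333 p [0.4715 0.1435 0.1807] x [-0.0059  0.0018 -1.    ] z [ 0.4507  0.8927 -0.001 ] F [-0.6836  0.1324 -0.604 ] T [ 0.0002 -0.1387 -0.0397] w 0.043543600863672004 q [ 0.5275  0.1814 -0.9865  1.8137  0.1556  1.2353  0.5995]
remain world mm [ -1.7894 -31.9777 -15.7461] tool units [ 0.3925 -0.3228 -0.7334] rot units [-3.1581 -0.002  -0.0705]
rows 4
[ 0.1  -0.08 -0.18 -0.79  0.   -0.02]
[ 0.1  -0.07 -0.19 -0.79  0.   -0.02]
[ 0.1  -0.05 -0.19 -0.79  0.   -0.02]
[ 0.1  -0.04 -0.2  -0.79  0.   -0.02]
```

Emit:
arm_command:
  commands:
    - [0.1,-0.08,-0.18,-0.79,0,-0.02,0]
    - [0.1,-0.07,-0.19,-0.79,0,-0.02,0]
    - [0.1,-0.05,-0.19,-0.79,0,-0.02,0]
    - [0.1,-0.04,-0.19,-0.75,0,-0.02,0]
    - [0,0,0,0,0,0,0]

```text
clock: 19.65
position: [0.4686, 0.1077, 0.1613]
ee_rot: [0.542, -0.454, 0.544, 0.453]
ft_force: [-0.2, -1.2, 0.4]
grip_width: 0.0435
```

```bash
python3 -c "
from h import *
plan([.4697,.1115,.108],79,n=25,vmax=.95)
for n in('side',):
    im=ctrl.get_image(n)[:,:,::-1]; cv2.imwrite('pics/%s9.png'%n,im); im=im[170:230,300:365]
    cv2.imwrite('pics/%s9z.png'%n,cv2.resize(im,None,fx=10,fy=10,interpolation=cv2.INTER_CUBIC))
print((proj('side',[[.4697-.0025,.1115,.121],[.4697-.0025,.1115,.108]])-[300,170])*10)
"
```

```text
t 19.65 p [0.4686 0.1077 0.1613] x [-0.0015 -0.002  -1.    ] z [ 0.1779  0.984  -0.0022] F [-0.2488 -1.1867  0.368 ] T [ 0.0219 -0.1647  0.0536] w 0.04346481281638776 q [ 0.6178  0.1682 -1.002   1.8686  0.154   1.1881  0.9559]
remain world mm [  1.1238   3.8015 -53.3103] tool units [ 1.3325 -0.0122  0.1015] rot units [ 0.1499 -0.0256 -0.0122]
rows 2
[ 0.67 -0.01  0.05  0.07 -0.01 -0.01]
[ 0.67 -0.01  0.05  0.07 -0.01 -0.01]
[[319.8444 246.6555]
 [318.5797 275.8468]]
```

View pics/side9z.png

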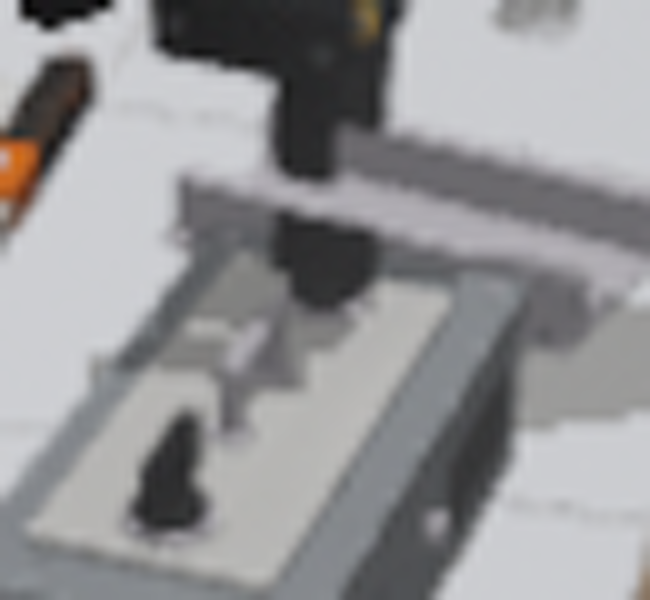

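Emit:
arm_command:
  commands:
    - [0.35,0,0.05,0.07,0,0,0]
    - [0.35,0,0.04,0.05,0,0,0]
    - [0.35,0,0,0,0,0,0]
    - [0.2,0,0,0,0,0,0]
    - [0,0,0,0,0,0,0]

```text
clock: 20.12
position: [0.4701, 0.115, 0.1108]
ee_rot: [0.549, -0.447, 0.548, 0.446]
ft_force: [-0.1, 0.1, -0.0]
grip_width: 0.0436
```

```bash
python3 -c "
from h import *
plan([.4697,.1115,.107],79,n=25,vmax=.95)"
```

```text
t 20.1167 p [0.4701 0.115  0.1108] x [ 0.0012 -0.0003 -1.    ] z [ 0.2033  0.9791 -0.    ] F [-0.1055  0.1318 -0.05  ] T [ 0.0307 -0.0896 -0.03  ] w 0.04358415774321744 q [ 0.5615  0.2475 -0.9808  1.9208  0.2323  1.0914  0.8527]
remain world mm [-0.3591 -3.4509 -3.8273] tool units [ 0.0957 -0.0086 -0.0863] rot units [-0.1455 -0.0003  0.0135]
rows 1
[ 0.1  -0.01 -0.09 -0.15  0.    0.01]
```

Emit:
arm_command:
  commands:
    - [0.09,0,-0.09,-0.1,0,0,0]
    - [0,0,0,0,0,0,0.5]
    - [0,0,0,0,0,0,1]
    - [0,0,0,0,0,0,1]
    - [0,0,0,0,0,0,1]
  newtons: 15

```text
clock: 20.53
position: [0.4701, 0.1123, 0.1089]
ee_rot: [0.548, -0.449, 0.546, 0.448]
ft_force: [-0.2, -0.8, 1.4]
grip_width: 0.0245
```

Emit:
arm_command:
  commands:
    - [0,0,0,0,0,0,1]
    - [0,0,0,0,0,0,1]
    - [0,0,0,0,0,0,1]
    - [0,0,0,0,0,0,1]
    - [0,0,0,0,0,0,1]

```text
clock: 20.95
position: [0.4702, 0.111, 0.1095]
ee_rot: [0.547, -0.449, 0.546, 0.447]
ft_force: [-0.6, -0.0, -0.8]
grip_width: 0.0096
```

```bash
python3 -c "
from h import *
plan([.4697,.1115,.107],-5.8,n=1,vmax=.8)"
```

```text
t 20.95 p [0.4702 0.111  0.1095] x [ 0.0032 -0.0017 -1.    ] z [ 0.1967  0.9805 -0.001 ] F [-0.5656 -0.0294 -0.7871] T [-0.0513 -0.1116  0.059 ] w 0.009623378188139983 q [ 0.5686  0.2455 -0.9801  1.9254  0.2333  1.0866  0.8658]
remain world mm [-0.4799  0.4908 -2.4599] tool units [0.0614 0.0144 0.0097] rot units [16.8912  0.0197  0.0408]
rows 22
[0.   0.   0.   0.77 0.   0.  ]
```

Emit:
arm_command:
  commands:
    - [0,0,0,0.4,0,0,1]
    - [0,0,0,0.7,0,0,1]
    - [0,0,0,0.7,0,0,1]
    - [0,0,0,0.7,0,0,1]
    - [0,0,0,0.7,0,0,1]
  newtons: 20

```text
clock: 21.37
position: [0.4701, 0.1107, 0.1095]
ee_rot: [0.606, -0.366, 0.605, 0.364]
ft_force: [-0.6, -1.1, -0.6]
grip_width: 0.0097
```

Emit:
arm_command:
  commands:
    - [0,0,0,0.7,0,0,1]
    - [0,0,0,0.7,0,0,1]
    - [0,0,0,0.7,0,0,1]
    - [0,0,0,0.7,0,0,1]
    - [0,0,0,0.7,0,0,1]

```text
clock: 21.78
position: [0.4699, 0.1104, 0.1095]
ee_rot: [0.657, -0.264, 0.656, 0.262]
ft_force: [-0.7, -1.9, 0.0]
grip_width: 0.0097
```

```bash
python3 -c "
from h import *
plan([.4701,.111,.109],-5.8,n=1,vmax=.8)"
```

```text
t 21.7833 p [0.4699 0.1104 0.1095] x [ 0.0023 -0.0028 -1.    ] z [ 0.7228  0.6911 -0.0002] F [-0.6817 -1.8779  0.0324] T [-0.2334 -0.0206  0.0739] w 0.009725679600533282 q [ 0.4922  0.2207 -0.8898  1.9283  0.198   1.0801  0.2834]
remain world mm [ 0.2052  0.5844 -0.456 ] tool units [0.0114 0.0071 0.0138] rot units [9.9034 0.015  0.0396]
rows 13
[0.   0.   0.   0.76 0.   0.  ]
```

Emit:
arm_command:
  commands:
    - [0,0,0,0.7,0,0,1]
    - [0,0,0,0.7,0,0,1]
    - [0,0,0,0.7,0,0,1]
    - [0,0,0,0.7,0,0,1]
    - [0,0,0,0.7,0,0,1]

```text
clock: 22.2
position: [0.4696, 0.1102, 0.1094]
ee_rot: [0.69, -0.156, 0.69, 0.154]
ft_force: [-0.3, -2.3, 0.6]
grip_width: 0.01
```

Emit:
arm_command:
  commands:
    - [0,0,0,0.7,0,0,1]
    - [0,0,0,0.7,0,0,1]
    - [0,0,0,0.7,0,0,1]
    - [0,0,0,0.7,0,0,1]
    - [0,0,0,0.7,0,0,1]

```text
clock: 22.62
position: [0.4693, 0.1101, 0.1094]
ee_rot: [0.706, -0.044, 0.706, 0.041]
ft_force: [-0.5, -1.3, -0.4]
grip_width: 0.0103
```

```bash
python3 -c "
from h import *
plan([.4701,.111,.109],-5.8,n=1,vmax=.8)"
```

```text
t 22.6167 p [0.4693 0.1101 0.1094] x [ 0.0009 -0.0042 -1.    ] z [0.9926 0.1212 0.0003] F [-0.4971 -1.2815 -0.3649] T [-0.3045  0.0784  0.0808] w 0.010313257817254774 q [ 0.4189  0.2018 -0.8065  1.9314  0.17    1.0764 -0.3372]
remain world mm [ 0.8372  0.8885 -0.4366] tool units [0.0108 0.0196 0.0235] rot units [2.552  0.0095 0.0484]
rows 4
[0.   0.   0.01 0.64 0.   0.01]
```

Emit:
arm_command:
  commands:
    - [0,0,0,0.7,0,0,1]
    - [0,0,0,0.7,0,0,1]
    - [0,0,0,0.7,0,0,1]
    - [0,0,0,0.5,0,0,1]
    - [0,0,0,0.3,0,0,1]

```text
clock: 23.03
position: [0.469, 0.1101, 0.1095]
ee_rot: [0.705, 0.05, 0.705, -0.053]
ft_force: [0.0, -1.1, 0.1]
grip_width: 0.0102
```

```bash
python3 -c "
from h import *
plan([.4701,.111,.109],-5.8,n=1,vmax=.8)"
```

```text
t 23.0333 p [0.469  0.1101 0.1095] x [ 0.0004 -0.0048 -1.    ] z [ 0.9893 -0.1458  0.0011] F [ 0.0077 -1.0932  0.1086] T [-0.3592 -0.1365  0.372 ] w 0.010244734268461585 q [ 0.3901  0.1955 -0.7746  1.9325  0.1603  1.0754 -0.5981]
remain world mm [ 1.0815  0.8979 -0.4602] tool units [0.0114 0.0262 0.0235] rot units [-0.517   0.011   0.0545]
rows 1
[ 0.01  0.03  0.02 -0.52  0.01  0.05]
```

The end stop is felt (0.37 N m). Now open and retreat upward.

Emit:
arm_command:
  commands:
    - [0,0,0,-0.1,0,0,1]
    - [0,0,0,0,0,0,0]
    - [0,0,0,0,0,0,0]
    - [0,0,0,0,0,0,0]
    - [0,0,0,0,0,0,0]

```text
clock: 23.45
position: [0.4694, 0.111, 0.1098]
ee_rot: [0.706, 0.046, 0.705, -0.049]
ft_force: [-0.3, -0.1, -0.3]
grip_width: 0.029
```

Emit:
arm_command:
  commands:
    - [0,0,0,0,0,0,0]
    - [-0.4,0,0,0,0,0,0]
    - [-0.6,0,0,0,0,0,0]
    - [-0.7,0,0,0,0,0,0]
    - [-0.7,0,0,0,0,0,0]

```text
clock: 23.87
position: [0.4656, 0.1108, 0.2034]
ee_rot: [0.702, 0.045, 0.709, -0.048]
ft_force: [1.3, -0.1, 0.3]
grip_width: 0.043
```

Emit:
arm_command:
  commands:
    - [-0.5,-0.7,0,0,0,0,0]
    - [-0.5,-0.7,0,0,0,0,0]
    - [-0.2,-0.7,0,0,0,0,0]
    - [0,-0.7,0,0,0,0,0]
    - [0,-0.7,0,0,0,0,0]

```text
clock: 24.28
position: [0.4502, -0.0247, 0.2617]
ee_rot: [0.707, 0.041, 0.705, -0.042]
ft_force: [1.5, 0.2, 0.2]
grip_width: 0.0431
```

Emit:
arm_command:
  commands:
    - [0,-0.7,0,0,0,0,0]
    - [0,-0.7,0,0,0,0,0]
    - [0,-0.3,0,0,0,0,0]
    - [0,0,0,0,0,0,0]
    - [0,0,0,0,0,0,0]

```text
clock: 24.7
position: [0.4406, -0.1014, 0.263]
ee_rot: [0.708, 0.043, 0.704, -0.045]
ft_force: [0.1, -0.0, 0.2]
grip_width: 0.0436
```

```bash
python3 -c "
from h import *
st()
for n in('top','side'):
    im=ctrl.get_image(n)[:,:,::-1]; cv2.imwrite('pics/%s10.png'%n,im); im=im[200:270,240:350] if n=='top' else im[170:245,280:360]
    cv2.imwrite('pics/%s10z.png'%n,cv2.resize(im,None,fx=7,fy=7,interpolation=cv2.INTER_CUBIC))
"
```

```text
t 24.7 p [ 0.4406 -0.1014  0.263 ] x [ 0.005  -0.0032 -1.    ] z [ 0.9922 -0.1247  0.0053] F [ 0.0831 -0.024   0.2072] T [ 0.011  -0.0362 -0.0237] w 0.04364943083612859 q [ 0.6917 -0.0549 -0.5399  1.8067 -0.0263  1.3767  0.0323]
```

View pics/side10z.png

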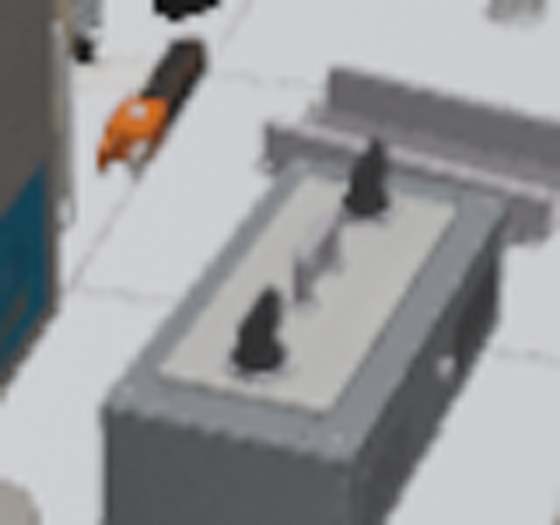

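View pics/top10z.png

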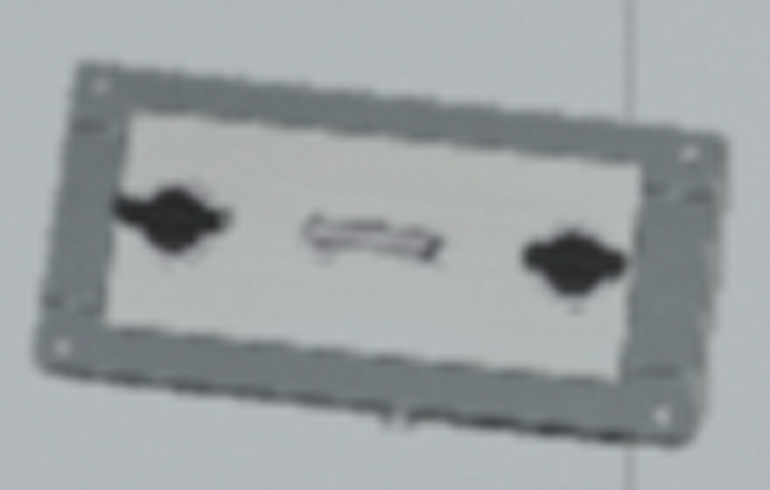

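View pics/top10.png

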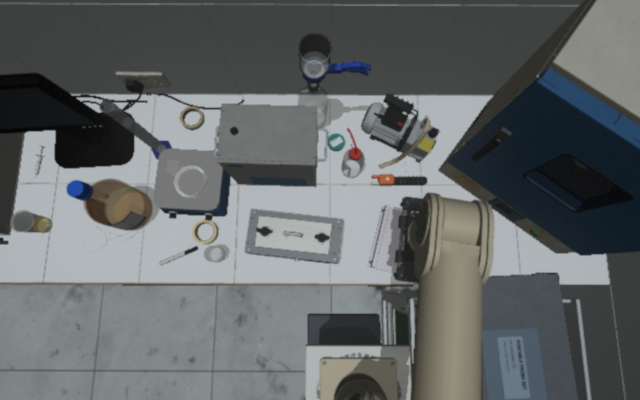

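```bash
python3 -c "
from h import *
un=lambda z:(np.array(z,float)+.5)/7-.5+[240,200]
for z,h,w,l in(([(622,380),(643,165),(130,113),(105,325)],.096,.092,.22),([(690,445),(728,135),(78,65),(38,372)],.09,.132,.28)):
    Q=unproj('top',un(z),h);x,r=fit(Q,w,l,[.47,.195,-.1]);print(x,abs(r).max())
a=cv2.imread('pics/top0.png')[:,:345];b=cv2.imread('pics/top10.png')[:,:345]
d=cv2.absdiff(a,b).max(2)>40; ys,xs=np.where(d);print(xs.min(),xs.max(),ys.min(),ys.max())
ctrl.job_done()
"
```

```text
[ 0.4769  0.1973 -0.0969] 0.0010128772057854674
[ 0.4742  0.1941 -0.1048] 0.0019160181059989928
255 344 216 379
the job is handed in; nothing more can be done
```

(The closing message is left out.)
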